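# Key a flat-sided mixing jar into the mixer and lock it

## Robot

A 6-joint arm with a two-finger parallel gripper is mounted at the origin on the work surface. World frame = base frame: x ahead of the robot, y to its left, z up, the work surface at z = 0. Lengths are in m, angles in degrees, forces in N, time in s.
With the tool pointing down it reaches from about 0.35 to 0.875 m from the base axis. Payload 4.2 kg.
Tool frame: the origin (TCP) lies at the very end of the fingers, on their centre line; the grasp point (between the pads) lies r.pinch_z behind it (r.pinch_z is the distance from the TCP to the grasp point, in m); y points along the fingers, z is the direction in which the jaws open and shut, and the axes are right-handed (so a half turn about y gives the same grasp; the last joint's range is limited). The gripper opens to 87 mm and grips with 3 to 60 N. Pads are 19 mm wide; open, the fingers measure 117 mm over their backs; the gripper's body (75 mm by 190 mm) begins 51 mm behind the grasp point.
Start: joints at [-55.428, 22.042, 0.453, 0, -68.411, -14.817], TCP at [0.211, -0.588, 0.197] pointing down, gripper open.
Joint ranges: [-179.83, 179.83], [-69.29, 118.12], [-61.27, 80.66], [-181.25, 117.63], [-171.15, -9.14], [-177.46, 177.46]. Speed limits (degrees/s): [159.86, 159.86, 180, 180, 180, 180].

## Interface

Orientations are given as a 3x3 rotation matrix whose columns are the frame's x, y, z axes.
In Python, from station import sense, capture, camera_params, r gives the robot as it stands.
- The arm moves only by the tool move_arm, never from a script. Its argument "increments" is text: rows parted by semicolons, each of 7 numbers parted by spaces: the closure, from -1 (fully open) to 1 (shut), so that 0 is half open, then the shift along the tool's x, y, z in m, then the turn, a rotation vector about the tool's x, y, z in rad. In form: hand x y z wx wy wz; .... A call has 1 to 8 rows; each row is the pose to reach, as a shift and turn from the pose commanded when the call began, along the tool's axes at that moment; what a row does not reach only later rows make up. A row lasts 1/10 s, in which the tool goes at most 50 mm and 8.59 degrees, less where a joint would pass 70% of its speed; a pose out of reach is approached as far as the arm can. A call with a gripper value outside its range is refused whole. The fingers move at their own pace and stop on an object; the grip force is fixed at half the most. Time passes only in rows, so rows that repeat a pose let the fingers close. It gives the time, the measured TCP pose, the force and the opening at its end, in the units of the state.
- sense(): the state, without advancing time (a new reading comes with each control period).
- capture(name): name is "scene" or "top" or "wrist"; returns (picture, depth): 384x512x3 uint8, red, green, blue; 384x512 float32, m along the optical axis (not along the pixel's ray), 0 where there is no reading.
- camera_params(name): a dict with "fx", "fy", "cx", "cy" (pixels), "xyz" and "orientation" of the camera in the world. Camera axes: x right, y down, z forward; pixel columns grow to the right and rows downward; lengths in m; the calibration is good to about 2 mm. A picture is of the moment at which its call begins: read the wrist's pose just before it. camera_params takes no time and is no camera call; for the wrist camera it gives the pose at the moment of the call.
- r.finish_job(): hands the job in, once; it reports no verdict.
The state is a dict: "time_s": time; "joints": joint angles; "joint_velocities": joint speeds; "effort": joint torques, N m; "tcp_pos": TCP position; "ee_rot": TCP orientation; "wrist_force": force on the tool from outside, world axes, zero at the start; "moment": the same for the moment, N m; "gripper_width": opening from 0.0 (shut) to 1.0 (fully open).
Only numpy, scipy, OpenCV 4.12 (cv2) and the standard library are available. Lean on these libraries where they do the work, as an engineer would, in place of code of your own. Each camera call takes 0.05 s, during which the arm holds its last target.

## Task

Load the bench mixer with the taller of the two flat-sided jars: carry it upright, turn it until its flat side matches the flat of the D-shaped collar on the mixer, and lower it gently, without dropping it, until it is fully home. Then swing the keeper arm over its lid as far as its stop, and leave everything else where it stands.

Things in the scene. Friction and masses are not known exactly. Their poses are not given: they have to be found in the camera images.
- tall_jar: The jar to load: closed white jar with dark red lid, 120 mm tall, 0.19 to 0.33 kg, upright. Its cross-section, lid included, is one D: a circle of 28 mm radius cut by a flat 18 mm from the axis (46 mm wide from the flat to the round opposite, 56 mm along the flat). Lower edge chamfered 3 mm. Origin on the circle's axis at the underside; z up; +x points out through the flat.
- short_jar: Bystander: same jar and same D section, but only 80 mm tall. Origin on the circle's axis at the underside; +x points out through the flat. The two jars stand in either order, about 200 mm apart.
- round_jar: Bystander: plain round white jar with a dark red lid, 68 mm diameter, 100 mm tall, upright. Origin at the centre of its underside.
- spatula: Bystander: steel spatula 190 mm long, lying on the bench, along its x.
- mixer: Fixed bench mixer: white housing 210 mm (x) by 250 mm (y), top 50 mm above the bench. Origin on the bench below the collar's axis (housing from y = -115 to +135 mm). At its y = +90 mm stands an 18 mm post, 190 mm high, that carries the keeper arm. On top is a locked drive plate, a black 100 mm disc with the D-shaped collar, at an angle of its own to the housing.
- collar_floor (a point): Where the jar goes: floor inside the D-shaped white plastic collar on the mixer, on the collar's axis, 64 mm above the bench. The wall stands 26 mm above it (7 mm thick, bevelled mouth), 1.5 mm clear of the jar all round; a jar fully home has its underside on this floor. z up; +x points to the collar's flat: the jar fits only with its own +x the same way. Does not turn.
- keeper (a joint): Keeper arm, rad: 0 = at its stop, across the collar's axis over the lid; grows as it opens, clockwise from above, to 1.75; starts at 1.1 to 1.6. Swings level with light friction (about 1.2 N at the pin), stays where left. A bar 20 mm wide, its pad's underside 188 mm above the bench: passes 4 mm over the lid of a jar fully home, strikes one that is not.
- keeper_pin (a point): Upright black round pin at the keeper arm's free end, by which it is swung: 16 mm diameter, standing 36 mm above the arm's top face (200 mm above the bench). The point is on the pin's axis, 18 mm above that face, 135 mm from the pivot. With the arm at its stop the pin is 45 mm beyond the collar's axis, seen from the pivot.
- keeper_pivot (a point): On the keeper arm's vertical pivot axis, at the arm's mid height; 90 mm from the collar's axis.
Mind the look-alikes: they are no part of the job. What is shaped like the tall_jar but green is not meant.

How it is judged (in metres and radians):
On the way, in this order (a step that is already met when the one before it is completed fails the run):
1. the tall jar is fully home in the collar, the keeper arm still open (z of tall_jar in the frame of collar_floor between -0.004 and 0.004 m and horizontal distance between tall_jar and collar_floor below 0.005 m and angle between tall_jar's own z axis and vertical below 0.06 rad and value of joint keeper above 0.5 rad), for 0.2 s.
2. the keeper arm is at its stop over the lid (value of joint keeper below 0.1 rad), for 0.2 s.
At the end, for the whole second after the job is handed in: The tall jar stands in the collar with its underside within 4 mm of the collar's floor, within 5 mm of its axis, upright within 0.06 rad and at rest; the keeper arm is within 0.1 rad of its stop; the short jar, the round jar and the spatula are within 20 mm of where they stood (z of tall_jar in the frame of collar_floor between -0.004 and 0.004 m and horizontal distance between tall_jar and collar_floor below 0.005 m and angle between tall_jar's own z axis and vertical below 0.06 rad and value of joint keeper below 0.1 rad and linear speed of tall_jar below 0.02 m/s and not (distance of short_jar from where it was at the start of the episode above 0.02 m) and not (distance of round_jar from where it was at the start of the episode above 0.02 m) and not (distance of spatula from where it was at the start of the episode above 0.02 m)); the robot touches nothing.
It fails at once if the short jar is moved more than 20 mm (distance of short_jar from where it was at the start of the episode above 0.02 m).
It fails at once if the round jar is moved more than 20 mm (distance of round_jar from where it was at the start of the episode above 0.02 m).
It fails at once if the spatula is moved more than 20 mm (distance of spatula from where it was at the start of the episode above 0.02 m).
It fails at once if the tall jar is tipped more than 0.5 rad (angle between tall_jar's own z axis and vertical above 0.5 rad).
It fails at once if the tall jar falls into the collar (faster than 0.45 m/s, over or in the mouth) (horizontal distance between tall_jar and collar_floor below 0.02 m and z of tall_jar in the frame of collar_floor below 0.03 m and linear speed of tall_jar above 0.45 m/s).
It also fails if it takes over 56 s, if anything falls off the work surface, if the arm or the gripper's body presses on something with over 40 N, if the wrist force passes 120 N, or if a joint passes its speed limit or range.

## Working session

There is one attempt and no reset: what is moved stays moved. The work goes in short steps, Python scripts to look and compute and a tool call to move; the robot and the scene stay as the last step left them, time stands still between calls to the robot, and variables do not carry over. Pictures are saved under pics/ and viewed, and the job is handed in when it is done.

Besides the shell and the picture viewer there is one more tool, called after "Request:" by a JSON object that holds its "method" and its "body". move_arm: Moves the arm, as the interface text tells. Its arguments: {"type":"object","properties":{"increments":{"type":"string"}},"required":["increments"]}

```bash
ls; mkdir -p pics
python3 - <<'E'
from station import sense, capture, camera_params, r
import numpy as np, cv2
s=sense(); print(s['time_s'],s['tcp_pos'],s['ee_rot'],s['gripper_width'],r.pinch_z)
for n in ['scene','top']:
    c=camera_params(n); print(n,c)
    p,d=capture(n); cv2.imwrite(f'pics/{n}0.png',p[:,:,::-1]); np.savez(f'{n}0.npz',p=p,d=d)
E
```

```text
pics
0.0 [ 0.21105367 -0.58756725  0.19597726] [[ 9.41192532e-01 -8.40450465e-04 -3.37869665e-01]
 [ 3.37870695e-01  2.03806681e-03  9.41190331e-01]
 [-1.02422902e-04 -9.99997570e-01  2.20217684e-03]] 0.9994905070647452 0.0187
scene {'fx': 377.03994119838586, 'fy': 377.03994119838586, 'cx': 263.23682656890395, 'cy': 190.31643266991875, 'xyz': array([1.2362208 , 0.40972424, 1.05291714]), 'orientation': array([[-0.66169347,  0.54229069, -0.5177669 ],
       [ 0.74961841,  0.49257366, -0.44208985],
       [ 0.01529713, -0.68065556, -0.73244385]])}
top {'fx': 352.6421853856608, 'fy': 352.6421853856608, 'cx': 258.1233328194884, 'cy': 192.41462533938204, 'xyz': array([ 0.4167342 , -0.13266903,  1.37400362]), 'orientation': array([[-0.01229249, -0.99025525,  0.13872069],
       [-0.99991912,  0.01262649,  0.00152787],
       [-0.00326453, -0.13869069, -0.99033037]])}
```

View pics/scene0.png

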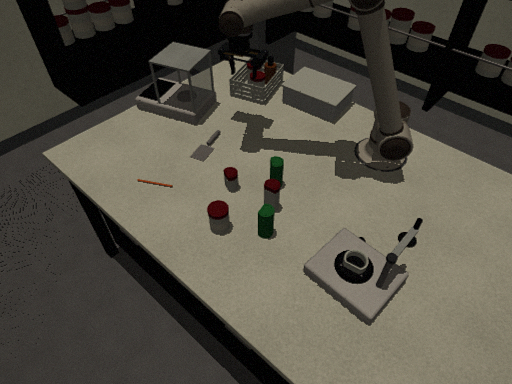

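View pics/top0.png

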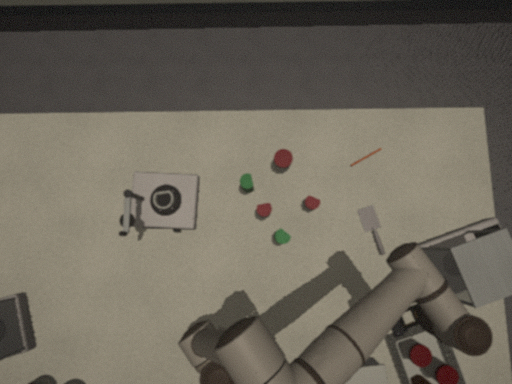

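The top view shows the mixer at about (165,200), with the keeper pin near (124,232) or (130,193). The red D lids are at (264,210) and (312,202), the round jar at (283,159), and the green look-alikes at (247,183) and (282,237). Next I'll take heights from the depth image and look at enlarged crops.

```bash
cat > h.py <<'E'
from station import sense, capture, camera_params, r
import numpy as np, cv2
def cloud(c,d):
    v,u=np.mgrid[:d.shape[0],:d.shape[1]]
    P=np.stack([(u-c['cx'])/c['fx']*d,(v-c['cy'])/c['fy']*d,d],-1)
    return P@np.array(c['orientation']).T+c['xyz']
def ray_z(c,u,v,z):
    q=np.array(c['orientation'])@np.array([(u-c['cx'])/c['fx'],(v-c['cy'])/c['fy'],1])
    return c['xyz']+q*(z-c['xyz'][2])/q[2]
E
python3 - <<'E'
from h import *
z=np.load('top0.npz');p,d=z['p'],z['d'];c=camera_params('top')
W=cloud(c,d)
for u,v in [(264,210),(312,202),(283,159),(247,181),(281,236),(165,200),(190,215),(128,193),(124,232),(370,215),(230,250)]: print(u,v,p[v,u],W[v,u].round(3))
hsv=cv2.cvtColor(p,cv2.COLOR_RGB2HSV)
red=((hsv[...,0]<10)|(hsv[...,0]>170))&(hsv[...,1]>120)
n,l,st,ce=cv2.connectedComponentsWithStats(red.astype(np.uint8))
for i in range(1,n):
    if st[i,4]>40:
        m=l==i; zz=np.percentile(W[m][:,2],80); t=m&(abs(W[...,2]-zz)<.008)
        print(ce[i].round(1),st[i],zz.round(3),(W[t].min(0)+W[t].max(0))/2)
a=cv2.resize(p[150:250,110:210,::-1],None,fx=6,fy=6,interpolation=cv2.INTER_CUBIC)
b=cv2.resize(p[140:250,230:330,::-1],None,fx=5.4,fy=5.4,interpolation=cv2.INTER_CUBIC)
cv2.imwrite('pics/ta.png',np.clip(a*1.5,0,255));cv2.imwrite('pics/tb.png',np.clip(b*1.8,0,255))
E
```

```text
264 210 [114  58  54] [ 0.529 -0.151  0.122]
312 202 [115  61  57] [ 0.56  -0.329  0.077]
283 159 [106  54  56] [ 0.72  -0.224  0.097]
247 181 [ 68 107  65] [ 0.634 -0.091  0.124]
281 236 [ 73 115  72] [ 0.436 -0.209  0.121]
165 200 [42 38 35] [0.576 0.218 0.066]
190 215 [153 143 131] [0.52  0.127 0.048]
128 193 [55 51 54] [0.585 0.308 0.198]
124 232 [49 47 40] [0.453 0.304 0.23 ]
370 215 [130 120 113] [ 0.514 -0.563  0.006]
230 250 [148 141 122] [ 0.387 -0.02   0.001]
[282.7 158.1] [275 150  17  17 223] 0.102 [ 0.72237495 -0.2239368   0.10178029]
[311.4 202.4] [305 197  14  12 110] 0.083 [ 0.55799655 -0.32770601  0.08133539]
[263.7 209.2] [257 204  14  12 117] 0.123 [ 0.53067676 -0.14920863  0.12025218]
[420.2 355.3] [409 344  23  23 371] 0.115 [ 0.02869276 -0.67477777  0.11464961]
[446.5 374.8] [435 365  24  19 356] 0.116 [-0.03209845 -0.75916108  0.11428899][ WARN:0@0.124] global loadsave.cpp:1063 imwrite_ Unsupported depth image for selected encoder is fallbacked to CV_8U.
```

View pics/ta.png

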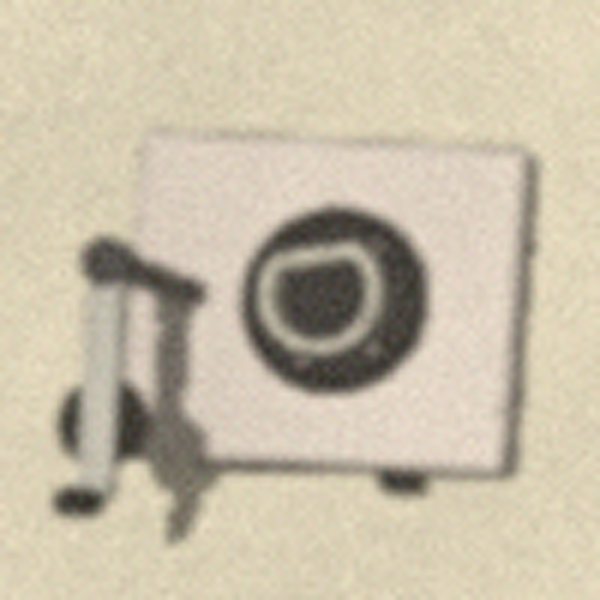

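View pics/tb.png

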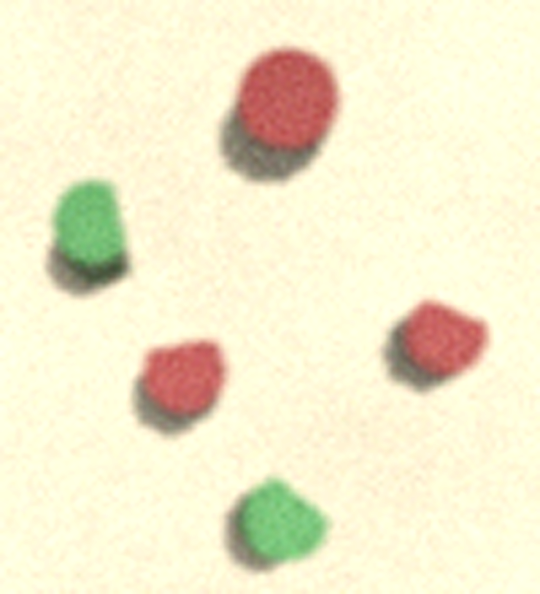

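Run:
```python
from h import *
s=sense(); c=camera_params('wrist'); print(c)
R=s['ee_rot']; print('cam in tool',R.T@(c['xyz']-s['tcp_pos']).round(4)); print(R.T@c['orientation'])
p,d=capture('wrist'); cv2.imwrite('pics/w0.png',p[:,:,::-1])
```

```text
{'fx': 313.89262555359403, 'fy': 313.89262555359403, 'cx': 258.3145484161035, 'cy': 190.32577455814715, 'xyz': array([ 0.14698001, -0.61182971,  0.3833504 ]), 'orientation': array([[-0.33723635,  0.91085811,  0.23792677],
       [ 0.94141795,  0.32575901,  0.08725424],
       [ 0.00196944,  0.25341383, -0.96735596]])}
cam in tool [-0.06852435 -0.18729547 -0.00074944]
[[ 7.04688423e-04  9.67333692e-01  2.53505487e-01]
 [-6.06020341e-06 -2.53505545e-01  9.67333933e-01]
 [ 9.99999752e-01 -6.83205318e-04 -1.72780184e-04]]
```

View pics/w0.png

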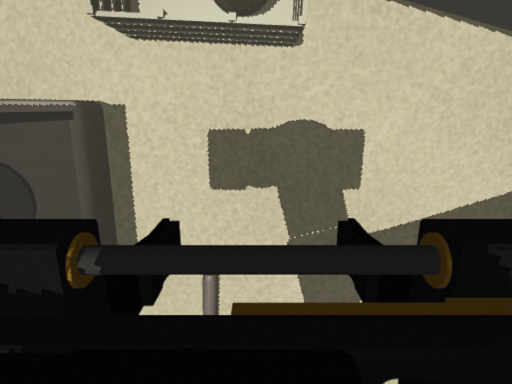

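```bash
cat >> h.py <<'E'
from scipy.spatial.transform import Rotation as Ro
def down(az):  # tool down, tool z at azimuth az deg
    a=np.radians(az); z=np.array([np.cos(a),np.sin(a),0]); y=np.array([0,0,-1.]); return np.stack([np.cross(y,z),y,z],1)
def delta(pos,az,s=None):
    s=s or sense(); R=s['ee_rot']
    print('t',s['time_s'],'tcp',s['tcp_pos'].round(4),'z az',np.degrees(np.arctan2(R[1,2],R[0,2])).round(2),'delta',(R.T@(np.array(pos)-s['tcp_pos'])).round(4),Ro.from_matrix(R.T@down(az)).as_rotvec().round(4))
E
python3 - <<'E'
from h import *
delta([.211,-.588,.34],109.75)
delta([.53,-.08,.34],191)
# D angle from top image
z=np.load('top0.npz');p,d=z['p'],z['d'];c=camera_params('top')
W=cloud(c,d)
# heights around the keeper
m=(W[...,1]>.25)&(W[...,1]<.36)&(W[...,0]>.4)&(W[...,0]<.62)
for v in range(186,240,4): print(v,(W[v,116:136:2,2]*1000).astype(int))
E
```

```text
t 0.15 tcp [ 0.2111 -0.5877  0.1962] z az 109.75 delta [-0.0002 -0.1438  0.    ] [-0.0017 -0.     -0.0001]
t 0.15 tcp [ 0.2111 -0.5877  0.1962] z az 109.75 delta [ 0.4717 -0.1432  0.3704] [-1.5000e-03 -1.4181e+00  1.1000e-03]
186 [ 0 -2  0  0  1 -2  3  0  5 49]
190 [   0    3   -2    1    4  202 1374  205   47   49]
194 [ -1   3   3   3 201 198 203 200 198 161]
198 [  3  -7   0  -5   2 200 200 195  47 134]
202 [ -3  -2  -1   0   3 200 198 197  49  46]
206 [  4   0   3   0 200 199 192 200  50  54]
210 [  0   1   3   2 198 199 198 190  50  47]
214 [  0   0   1   3 201 200 202 192 192  46]
218 [  3   0 190 190 199 200 196 189 192 189]
222 [  0  -2 187 187 198 199 202 194 193 188]
226 [  1   4   0 187 199 201 202 186  40  43]
230 [  0   7   0  -5 199 198 198   0  -4   1]
234 [  1  -1 239 235 228 213  -1   4   1   1]
238 [ 1 -3  1 -1 -3  6  3  3  0  3]
```

Request:
{"method": "move_arm", "body": {"increments": "-1 0 -0.05 0 0 0 0; -1 0 -0.1 0 0 -0.1 0; -1 0.03 -0.143 0.02 0 -0.25 0; -1 0.06 -0.143 0.05 0 -0.4 0; -1 0.1 -0.143 0.08 0 -0.55 0; -1 0.14 -0.143 0.11 0 -0.7 0; -1 0.18 -0.143 0.14 0 -0.85 0; -1 0.22 -0.143 0.17 0 -1.0 0"}}

```text
time_s: 0.95
tcp_pos: [0.3613, -0.3519, 0.3399]
ee_rot: [[0.218, 0.0, -0.976], [0.976, 0.0, 0.218], [0.0, -1.0, 0.0]]
wrist_force: [0.9, 0.4, -0.4]
gripper_width: 1.001
```

Run:
```python
from h import *
delta([.53,-.08,.34],191)
```

```text
t 0.95 tcp [ 0.3613 -0.3519  0.3399] z az 167.39 delta [ 0.3022 -0.     -0.1052] [ 0.000e+00 -4.121e-01  2.000e-04]
```

Request:
{"method": "move_arm", "body": {"increments": "-1 0.045 0 -0.015 0 -0.1 0; -1 0.09 0 -0.03 0 -0.2 0; -1 0.13 0 -0.045 0 -0.3 0; -1 0.175 0 -0.06 0 -0.4 0; -1 0.22 0 -0.075 0 -0.4 0; -1 0.26 0 -0.09 0 -0.4 0; -1 0.29 0 -0.105 0 -0.4 0; -1 0.29 0 -0.105 0 -0.4 0"}}

```text
time_s: 1.75
tcp_pos: [0.5298, -0.0917, 0.3385]
ee_rot: [[-0.177, -0.002, -0.984], [0.984, 0.001, -0.177], [0.001, -1.0, 0.002]]
wrist_force: [-0.5, -1.1, -0.8]
gripper_width: 0.998
```

```bash
cat > look.py <<'E'
import sys
from h import *
n=sys.argv[1]
c=camera_params('wrist');p,d=capture('wrist');np.savez(n+'.npz',p=p,d=d,**{k:np.array(v) for k,v in c.items()})
cv2.imwrite(f'pics/{n}.png',p[:,:,::-1])
s=sense();R=s['ee_rot'];print(s['time_s'],s['tcp_pos'],np.degrees(np.arctan2(R[1,2],R[0,2])),s['joints'],s['wrist_force'])
E
python3 look.py w1
```

```text
1.8 [ 0.52874599 -0.0931825   0.33890949] -169.86465425636186 [ 7.30942273e+00  9.59125311e+00  3.23698388e+00 -1.79850598e-02
 -8.37720774e+01  2.82786747e+00] [0.23584214 0.2110419  0.68458944]
```

View pics/w1.png

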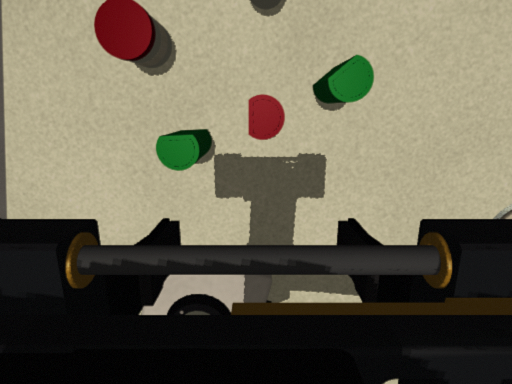

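The tall jar's lid is at (265,117) and its flat runs upright along column 249, so the jaw axis is already nearly square to it. Now I'll fit the D shape.

```bash
cat > fit.py <<'E'
from h import *
from scipy.optimize import least_squares
def Dpts(x,y,th,r=.028,f=.018,n=240):
    a=np.linspace(-np.pi,np.pi,n,endpoint=False); 
    rho=np.minimum(r,np.where(np.cos(a)>1e-6,f/np.maximum(np.cos(a),1e-6),9)); 
    return np.stack([x+rho*np.cos(a+th),y+rho*np.sin(a+th)],1)
def sd(P,x,y,th,r=.028,f=.018):
    dx,dy=P[:,0]-x,P[:,1]-y; lx=dx*np.cos(th)+dy*np.sin(th)
    return np.maximum(np.hypot(dx,dy)-r,lx-f)
def topmask(n,seed,sat=110,z=.12):
    f=np.load(n+'.npz');p=f['p'];c={k:f[k] for k in ('fx','fy','cx','cy','xyz','orientation')}
    hsv=cv2.cvtColor(p,cv2.COLOR_RGB2HSV)
    m=((hsv[...,0]<12)|(hsv[...,0]>168))&(hsv[...,1]>sat)
    W=cloud(c,f['d']); m&=abs(W[...,2]-z)<.012
    _,l=cv2.connectedComponents(m.astype(np.uint8)); m=(l==l[seed[1],seed[0]]).astype(np.uint8)
    ct=max(cv2.findContours(cv2.resize(m*255,None,fx=4,fy=4,interpolation=cv2.INTER_LINEAR).__gt__(127).astype(np.uint8),0,1)[0],key=len)[:,0,:]
    px=(ct+.5)/4-.5
    return np.array([ray_z(c,u,v,z) for u,v in px])[:,:2]
def fit(P,x0,scale=True):
    g=lambda q: sd(P,q[0],q[1],q[2],.028+q[3],.018+q[3])
    o=least_squares(g,[*x0,0],x_scale=[.01,.01,.1,.001],loss='soft_l1',f_scale=.001)
    print('fit x,y',o.x[:2].round(4),'az',np.degrees(o.x[2]).round(2),'grow',o.x[3].round(5),'rms',np.sqrt(np.mean(o.fun**2)).round(5)); return o.x
E
python3 - <<'E'
from fit import *
P=topmask('w1',(265,117)); print(len(P))
x=fit(P,[.53,-.15,.17])
f=np.load('w1.npz');W=cloud({k:f[k] for k in ('fx','fy','cx','cy','xyz','orientation')},f['d']); print(np.median(W[110:125,255:275,2]))
delta([x[0],x[1],.2],np.degrees(x[2])+180)
E
```

```text
542
fit x,y [ 0.5354 -0.15  ] az 9.72 grow -0.00065 rms 0.00032
0.12015144414706783
t 1.8 tcp [ 0.5287 -0.0932  0.3389] z az -169.86 delta [-0.0572  0.1389  0.0031] [-0.0022  0.0072  0.0004]
```

Request:
{"method": "move_arm", "body": {"increments": "-1 -0.025 0 0.004 0 0 0; -1 -0.057 0.02 0.008 0 0.005 0; -1 -0.057 0.06 0.008 0 0.005 0; -1 -0.057 0.1 0.008 0 0.005 0; -1 -0.057 0.14 0.008 0 0.005 0; -1 -0.057 0.17 0.008 0 0.005 0; -1 -0.057 0.18 0.008 0 0.005 0; -1 -0.057 0.18 0.008 0 0.005 0"}}

```text
time_s: 2.6
tcp_pos: [0.5291, -0.153, 0.1592]
ee_rot: [[-0.167, -0.003, -0.986], [0.986, -0.0, -0.167], [0.0, -1.0, 0.003]]
wrist_force: [0.7, -0.4, -0.1]
gripper_width: 0.995
```

```bash
python3 look.py w2
python3 - <<'E'
from h import *
delta([.5305,-.1508,.0815],189.8)
E
```

```text
2.65 [ 0.53044256 -0.15300558  0.16094111] -170.33599228238083 [ 7.62691251e-01  1.66324303e+01 -1.30831127e+01  5.02718745e-02
 -6.02386284e+01  8.87636264e+00] [-0.54270199 -0.07692681  0.12464753]
t 2.65 tcp [ 0.5304 -0.153   0.1609] z az -170.34 delta [ 0.0022  0.0794 -0.0004] [ 0.0007 -0.0024 -0.0009]
```

View pics/w2.png

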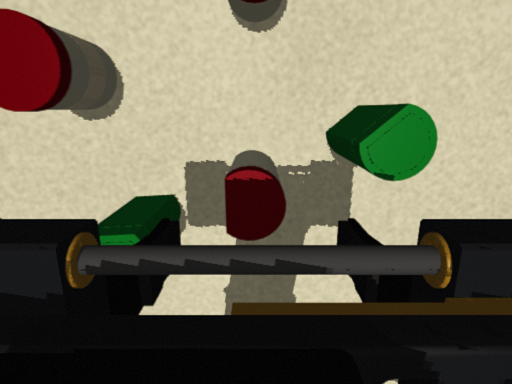

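The lid sits centred between the fingers, at columns 226–286, with its flat square to the jaws. I'll go down and close.

Request:
{"method": "move_arm", "body": {"increments": "-1 0.002 0.03 0 0 0 0; -1 0.002 0.055 0 0 0 0; -1 0.002 0.07 0 0 0 0; -1 0.002 0.079 0 0 0 0; -1 0.002 0.079 0 0 0 0; 1 0.002 0.079 0 0 0 0; 1 0.002 0.079 0 0 0 0; 1 0.002 0.079 0 0 0 0"}}

```text
time_s: 3.45
tcp_pos: [0.5306, -0.1503, 0.0821]
ee_rot: [[-0.168, 0.002, -0.986], [0.986, -0.0, -0.168], [-0.0, -1.0, -0.002]]
wrist_force: [-0.4, -0.6, -1.1]
gripper_width: 0.807
```

Request:
{"method": "move_arm", "body": {"increments": "1 0 0 0 0 0 0; 1 0 0 0 0 0 0; 1 0 0 0 0 0 0; 1 0 0 0 0 0 0"}}

```text
time_s: 3.85
tcp_pos: [0.53, -0.1503, 0.0811]
ee_rot: [[-0.168, 0.0, -0.986], [0.986, -0.0, -0.168], [-0.0, -1.0, -0.0]]
wrist_force: [0.1, 0.3, -0.2]
gripper_width: 0.517
```

Request:
{"method": "move_arm", "body": {"increments": "1 0 0 0 0 0 0; 1 0 -0.01 0 0 0 0; 1 0 -0.03 0 0 0 0; 1 0 -0.06 0 0 0 0; 1 0 -0.1 0 0 0 0; 1 0 -0.14 0 0 0 0; 1 0 -0.17 0 0 0 0; 1 0 -0.17 0 0 0 0"}}

```text
time_s: 4.65
tcp_pos: [0.5322, -0.1508, 0.2568]
ee_rot: [[-0.169, 0.011, -0.986], [0.986, -0.001, -0.169], [-0.003, -1.0, -0.01]]
wrist_force: [-0.5, -0.2, -1.5]
gripper_width: 0.52
```

Run:
```python
from h import *
delta([.576,.29,.32],189.8); print(sense()['gripper_width'],sense()['wrist_force'])
```

```text
t 4.65 tcp [ 0.5322 -0.1508  0.2568] z az -170.29 delta [ 0.4269 -0.0634 -0.1181] [ 0.0102 -0.0016 -0.0033]
0.5201475810918498 [-0.49126868 -0.24244854 -1.51690474]
```

Request:
{"method": "move_arm", "body": {"increments": "1 0.02 -0.02 -0.005 0 0 0; 1 0.05 -0.05 -0.012 0 0 0; 1 0.09 -0.08 -0.022 0 0 0; 1 0.13 -0.083 -0.032 0 0 0; 1 0.17 -0.083 -0.042 0 0 0; 1 0.21 -0.083 -0.052 0 0 0; 1 0.25 -0.083 -0.062 0 0 0; 1 0.29 -0.083 -0.072 0 0 0"}}

```text
time_s: 5.45
tcp_pos: [0.5511, 0.1492, 0.3329]
ee_rot: [[-0.168, -0.003, -0.986], [0.986, -0.001, -0.168], [-0.0, -1.0, 0.003]]
wrist_force: [0.5, -0.6, -1.6]
gripper_width: 0.518
```

Run:
```python
from h import *
delta([.564,.286,.34],189.8); print(sense()['gripper_width'],sense()['wrist_force'])
```

```text
t 5.45 tcp [0.5511 0.1492 0.3329] z az -170.32 delta [ 0.1327 -0.0072 -0.0357] [-0.0026 -0.002  -0.0002]
0.5180522097309397 [ 0.50009111 -0.6419098  -1.58519504]
```

Request:
{"method": "move_arm", "body": {"increments": "1 0.04 -0.007 -0.011 0 0 0; 1 0.08 -0.007 -0.022 0 0 0; 1 0.11 -0.007 -0.03 0 0 0; 1 0.13 -0.007 -0.036 0 0 0; 1 0.13 -0.007 -0.036 0 0 0; 1 0.13 -0.007 -0.036 0 0 0"}}

```text
time_s: 6.05
tcp_pos: [0.565, 0.2819, 0.3395]
ee_rot: [[-0.169, -0.003, -0.986], [0.986, -0.002, -0.169], [-0.001, -1.0, 0.003]]
wrist_force: [-0.6, -0.9, -1.7]
gripper_width: 0.517
```

```bash
python3 look.py w3; python3 -c "
from h import *
a=cv2.imread('pics/w3.png')[0:260,120:420];cv2.imwrite('pics/w3c.png',cv2.resize(a,None,fx=2.3,fy=2.3,interpolation=2))"
```

```text
6.1 [0.56520008 0.28136274 0.34016303] -170.32192309375503 [ 4.11198353e+01  1.96823585e+01  1.69183719e+01 -1.11690820e-02
 -8.73653602e+01 -3.14411736e+01] [-0.52029685 -1.39732151 -1.66494446]
```

View pics/w3.png

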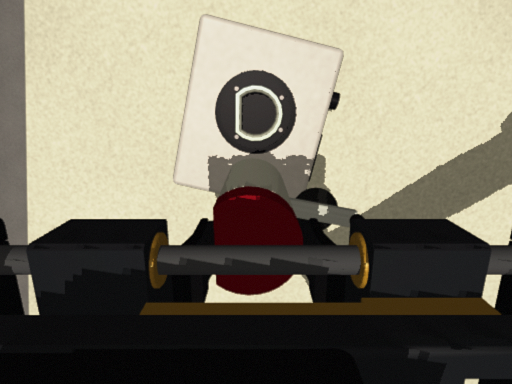

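View pics/w3c.png

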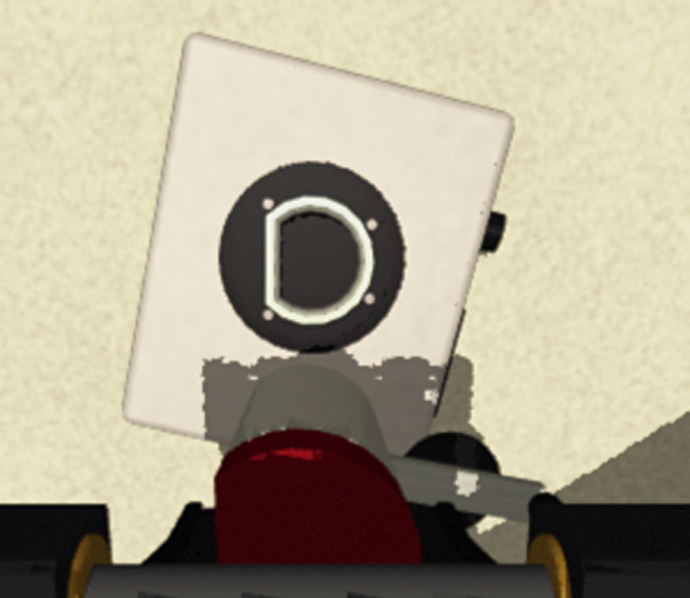

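Run:
```python
from fit import *
f=np.load('w3.npz');p=f['p'];c={k:f[k] for k in ('fx','fy','cx','cy','xyz','orientation')}
W=cloud(c,f['d'])
m=(W[...,2]>.078)&(W[...,2]<.105)
m[:60]=0;m[155:]=0;m[:,:200]=0;m[:,320:]=0
print(W[m][:,2].min(),np.median(W[m][:,2]))
g=cv2.cvtColor(p,cv2.COLOR_RGB2GRAY)
print('gray rim',np.median(g[m]), 'disc', g[108:116,256:264].mean())
# bright segmentation
G=cv2.resize(g,None,fx=4,fy=4,interpolation=cv2.INTER_CUBIC)
b=(G>130).astype(np.uint8)
mm=cv2.resize(cv2.dilate(m.astype(np.uint8),np.ones((5,5))),None,fx=4,fy=4,interpolation=0)
b&=mm
cts,h=cv2.findContours(b,cv2.RETR_CCOMP,cv2.CHAIN_APPROX_NONE)
cv2.imwrite('pics/seg.png',b[240:640,780:1300]*255)
i=max([k for k in range(len(cts)) if h[0][k][3]<0],key=lambda k:len(cts[k])); 
j=max([k for k in range(len(cts)) if h[0][k][3]==i],key=lambda k:len(cts[k]))
for k,off in ((i,.0085),(j,.0015)):
  for z in (.09,):
    px=(cts[k][:,0,:]+.5)/4-.5
    P=np.array([ray_z(c,u,v,z) for u,v in px])[:,:2]
    q=lambda q: sd(P,q[0],q[1],q[2],.028+off+q[3],.018+off+q[3])
    o=least_squares(q,[.576,.218,.17,0],x_scale=[.01,.01,.1,.001],loss='soft_l1',f_scale=.0007)
    print(len(P),o.x[:2].round(4),np.degrees(o.x[2]).round(2),o.x[3].round(5),np.sqrt(np.mean(o.fun**2)).round(5))
    # flat angle alone
    x,y,th,_=o.x; lx=(P[:,0]-x)*np.cos(th)+(P[:,1]-y)*np.sin(th); ly=-(P[:,0]-x)*np.sin(th)+(P[:,1]-y)*np.cos(th)
    s=(lx>.014)&(abs(ly)<.015); a=np.polyfit(ly[s],lx[s],1); print('flat line',s.sum(),np.degrees(a[0]),a[1])
```

```text
0.07811882164381495 0.08917151866280029
gray rim 220.0 disc 53.15625
623 [0.5802 0.2205] 8.52 -0.0 0.00017
flat line 92 -0.1008557152528889 0.026564205383417024
524 [0.5804 0.2199] 8.36 0.0002 0.00021
flat line 91 0.0019162252510212074 0.019787627392396343
```

View pics/seg.png

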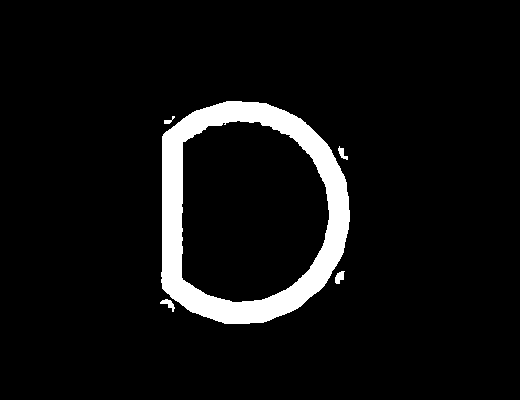

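Run:
```python
from h import *
delta([.5752,.22,.24],188.45)
```

```text
t 6.1 tcp [0.5652 0.2814 0.3402] z az -170.32 delta [-0.0621  0.1002  0.0003] [-0.002   0.0214 -0.001 ]
```

Request:
{"method": "move_arm", "body": {"increments": "1 -0.02 0 0 0 0.01 0; 1 -0.04 0 0 0 0.021 0; 1 -0.057 0.01 0 0 0.021 0; 1 -0.062 0.04 0 0 0.021 0; 1 -0.062 0.07 0 0 0.021 0; 1 -0.062 0.095 0 0 0.021 0; 1 -0.062 0.1 0 0 0.021 0; 1 -0.062 0.1 0 0 0.021 0"}}

```text
time_s: 6.9
tcp_pos: [0.5762, 0.219, 0.2411]
ee_rot: [[-0.146, -0.001, -0.989], [0.989, -0.001, -0.146], [-0.001, -1.0, 0.001]]
wrist_force: [-0.9, 1.2, -2.0]
gripper_width: 0.52
```

Request:
{"method": "move_arm", "body": {"increments": "1 0 0.01 0 0 0 0; 1 0 0.03 0 0 0 0; 1 0 0.05 0 0 0 0; 1 0 0.05 0 0 0 0; 1 0 0.05 0 0 0 0"}}

```text
time_s: 7.4
tcp_pos: [0.5768, 0.2209, 0.1921]
ee_rot: [[-0.148, 0.002, -0.989], [0.989, 0.0, -0.148], [-0.0, -1.0, -0.002]]
wrist_force: [1.2, -0.6, -1.5]
gripper_width: 0.519
```

```bash
python3 look.py w4
python3 - <<'E'
from h import *
delta([.5752,.22,.1451],188.45)
E
```

```text
7.45 [0.5771733  0.22116982 0.19284753] -171.49823653381657 [ 3.59782845e+01  2.14280520e+01 -1.12668831e+00  5.56969449e-02
 -6.72674706e+01 -2.74979066e+01] [-1.37167194 -0.05453747 -1.63639382]
t 7.45 tcp [0.5772 0.2212 0.1928] z az -171.5 delta [-0.0009  0.0477  0.0023] [0.0032 0.0009 0.0006]
```

View pics/w4.png

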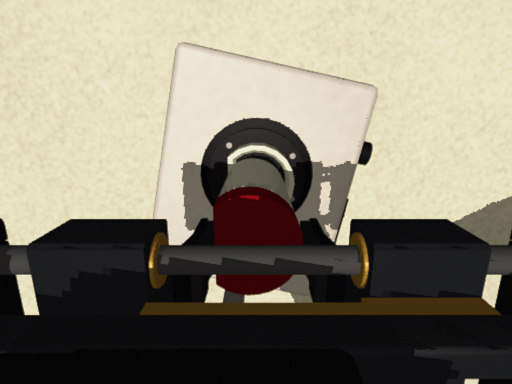

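Run:
```python
from h import *
A=[];J=[]
for i in range(8):
    capture('scene'); s=sense(); A.append(np.r_[s['tcp_pos'],np.degrees(np.arctan2(s['ee_rot'][1,2],s['ee_rot'][0,2])),s['ee_rot'][:2,1]*1000,s['wrist_force'],s['gripper_width']])
A=np.array(A);print(A.round(4));print(A.mean(0).round(4))
p,d=capture('scene'); cv2.imwrite('pics/s1.png',cv2.resize(p[150:330,250:450,::-1],None,fx=3.5,fy=3.5,interpolation=2))
```

```text
[[ 5.772000e-01  2.213000e-01  1.930000e-01 -1.715004e+02  3.339300e+00
   1.478300e+00  3.738000e-01 -4.897000e-01 -1.285600e+00  5.208000e-01]
 [ 5.770000e-01  2.213000e-01  1.929000e-01 -1.715047e+02  3.061200e+00
   1.575800e+00  2.530000e-02 -3.904000e-01 -8.084000e-01  5.187000e-01]
 [ 5.768000e-01  2.212000e-01  1.927000e-01 -1.715086e+02  2.623100e+00
   1.443600e+00 -4.519000e-01 -7.580000e-02 -2.271000e+00  5.183000e-01]
 [ 5.766000e-01  2.211000e-01  1.923000e-01 -1.715155e+02  1.988400e+00
   1.213600e+00  5.630000e-02  4.908000e-01 -1.796800e+00  5.207000e-01]
 [ 5.765000e-01  2.210000e-01  1.921000e-01 -1.715186e+02  1.540800e+00
   9.998000e-01 -3.916000e-01 -2.018000e-01 -2.142200e+00  5.225000e-01]
 [ 5.763000e-01  2.209000e-01  1.918000e-01 -1.715193e+02  1.118000e+00
   7.361000e-01  1.000000e-04  1.169000e-01 -2.068600e+00  5.173000e-01]
 [ 5.763000e-01  2.209000e-01  1.916000e-01 -1.715174e+02  8.309000e-01
   5.409000e-01  1.507000e-01  8.606000e-01 -1.586700e+00  5.175000e-01]
 [ 5.762000e-01  2.209000e-01  1.914000e-01 -1.715159e+02  4.695000e-01
   3.253000e-01 -8.300000e-03  9.885000e-01 -1.985800e+00  5.206000e-01]]
[ 5.766000e-01  2.211000e-01  1.922000e-01 -1.715125e+02  1.871400e+00
  1.039200e+00 -3.070000e-02  1.624000e-01 -1.743100e+00  5.196000e-01]
```

View pics/s1.png

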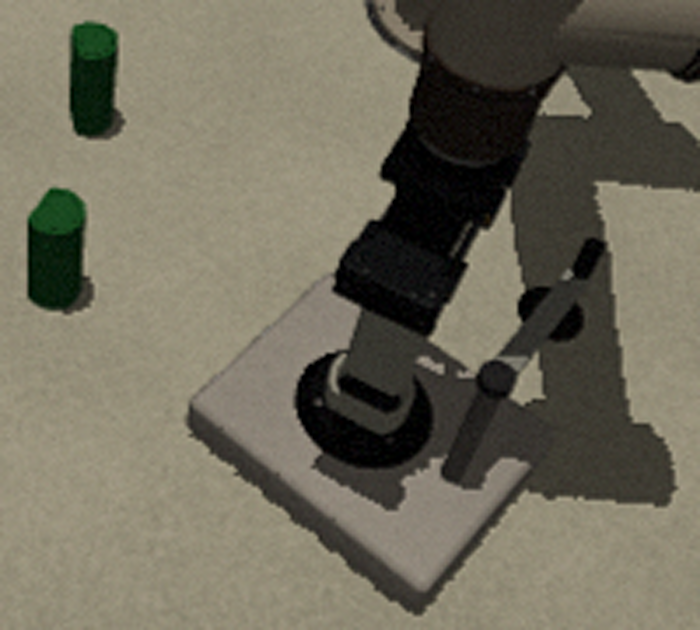

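Request:
{"method": "move_arm", "body": {"increments": "1 -0.0008 0.005 0.001 0 0 0; 1 -0.0008 0.01 0.001 0 0 0; 1 -0.0008 0.013 0.001 0 0 0; 1 -0.0008 0.013 0.001 0 0 0; 1 -0.0008 0.013 0.001 0 0 0; 1 -0.0008 0.013 0.001 0 0 0"}}

```text
time_s: 8.5
tcp_pos: [0.5754, 0.2199, 0.1782]
ee_rot: [[-0.147, 0.0, -0.989], [0.989, 0.0, -0.147], [0.0, -1.0, -0.0]]
wrist_force: [0.3, -0.5, -2.1]
gripper_width: 0.52
```

```bash
cat > hold.py <<'E'
from h import *
import sys
for i in range(int(sys.argv[1])): capture('top')
for i in range(3):
    capture('top'); s=sense(); print(s['time_s'],s['tcp_pos'].round(4),np.degrees(np.arctan2(s['ee_rot'][1,2],s['ee_rot'][0,2])).round(2),(s['ee_rot'][:2,1]*1000).round(1),s['wrist_force'].round(1),s['gripper_width'].round(3))
E
python3 hold.py 4; python3 look.py w5
```

```text
8.8 [0.57524797 0.21988196 0.17819577] -171.51909913457754 [ 3.59581311e+01  2.18974842e+01 -2.55301421e+00 -1.02224204e-04
 -6.55330394e+01 -2.74771870e+01] [-0.04459042  0.41952337 -1.78038448]Traceback (most recent call last):
  File "hold.py", line 5, in <module>
    capture('top'); s=sense(); print(s['time_s'],s['tcp_pos'].round(4),np.degrees(np.arctan2(s['ee_rot'][1,2],s['ee_rot'][0,2])).round(2),(s['ee_rot'][:2,1]*1000).round(1),s['wrist_force'].round(1),s['gripper_width'].round(3))
                                                                                                                                                                                                      ^^^^^^^^^^^^^^^^^^^^^^^^
AttributeError: 'float' object has no attribute 'round'
```

View pics/w5.png

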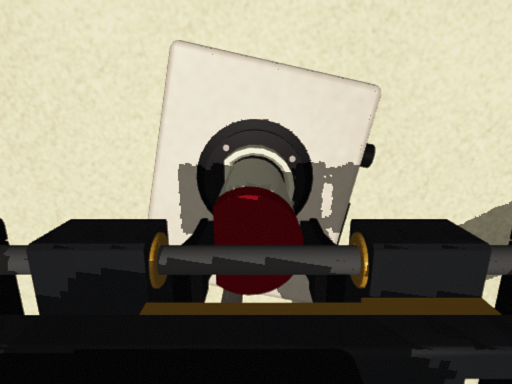

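Request:
{"method": "move_arm", "body": {"increments": "1 0 0.003 0 0 0 0; 1 0 0.006 0 0 0 0; 1 0 0.009 0 0 0 0; 1 0 0.012 0 0 0 0; 1 0 0.012 0 0 0 0; 1 0 0.012 0 0 0 0"}}

```text
time_s: 9.4
tcp_pos: [0.5752, 0.2198, 0.1659]
ee_rot: [[-0.148, -0.0, -0.989], [0.989, -0.0, -0.148], [-0.0, -1.0, 0.0]]
wrist_force: [-0.6, 0.1, -1.8]
gripper_width: 0.515
```

```bash
sed -i "s/s\['gripper_width'\].round(3)/round(s['gripper_width'],3),s['moment'].round(2)/" hold.py; python3 hold.py 1
```

```text
9.5 [0.5753 0.2199 0.1662] -171.52 [0.4 0.1] [ 0.1  0.6 -1.8] 0.52 [-0.02  0.04 -0.  ]
9.55 [0.5754 0.2199 0.1663] -171.52 [0.4 0.2] [-0.4  0.4 -1.7] 0.519 [ 0.03  0.07 -0.02]
9.6 [0.5753 0.2199 0.1663] -171.52 [0.4 0.2] [-0.4 -0.4 -1.4] 0.52 [-0.    0.1  -0.01]
```

No contact forces yet, with the underside at about 0.085, inside the mouth. I'll continue down.

Request:
{"method": "move_arm", "body": {"increments": "1 0 0.003 0 0 0 0; 1 0 0.006 0 0 0 0; 1 0 0.009 0 0 0 0; 1 0 0.012 0 0 0 0; 1 0 0.014 0 0 0 0; 1 0 0.014 0 0 0 0"}}

```text
time_s: 10.2
tcp_pos: [0.575, 0.2198, 0.1515]
ee_rot: [[-0.147, -0.001, -0.989], [0.989, -0.0, -0.147], [-0.0, -1.0, 0.001]]
wrist_force: [-1.3, -0.2, -2.7]
gripper_width: 0.523
```

```bash
python3 hold.py 1
```

```text
10.3 [0.5751 0.2198 0.1519] -171.52 [-0.4 -0.2] [-0.5 -0.3 -2.1] 0.521 [ 0.1   0.25 -0.04]
10.35 [0.5751 0.2198 0.152 ] -171.52 [-0.2 -0.1] [-0.5  0.2 -2.8] 0.522 [ 0.13  0.33 -0.02]
10.4 [0.5752 0.2199 0.1521] -171.52 [-0.  0.] [-1.3  0.5 -1.9] 0.52 [0.13 0.28 0.01]
```

Request:
{"method": "move_arm", "body": {"increments": "1 0 0.002 0 0 0 0; 1 0 0.004 0 0 0 0; 1 0 0.005 0 0 0 0; 1 0 0.006 0 0 0 0; 1 0 0.0065 0 0 0 0; 1 0 0.0065 0 0 0 0"}}

```text
time_s: 11.0
tcp_pos: [0.5752, 0.2198, 0.1454]
ee_rot: [[-0.147, -0.0, -0.989], [0.989, -0.0, -0.147], [-0.0, -1.0, 0.0]]
wrist_force: [0.5, -0.6, -2.1]
gripper_width: 0.521
```

```bash
python3 hold.py 1
```

```text
11.1 [0.5752 0.2198 0.1455] -171.52 [-0.1 -0.1] [-0.2  0.5 -3.1] 0.522 [ 0.19  0.25 -0.04]
11.15 [0.5752 0.2198 0.1455] -171.52 [-0.2 -0.1] [-0.6  1.4 -2.3] 0.523 [0.16 0.22 0.01]
11.2 [0.5752 0.2198 0.1455] -171.52 [-0. -0.] [ 0.3 -0.4 -2.7] 0.519 [ 0.15  0.27 -0.06]
```

Request:
{"method": "move_arm", "body": {"increments": "1 0 0.0005 0 0 0 0; 1 0 0.001 0 0 0 0; 1 0 0.0015 0 0 0 0; 1 0 0.0015 0 0 0 0; 1 0 0.0015 0 0 0 0"}}

```text
time_s: 11.7
tcp_pos: [0.5754, 0.2199, 0.1451]
ee_rot: [[-0.148, 0.001, -0.989], [0.989, 0.0, -0.148], [0.0, -1.0, -0.001]]
wrist_force: [-2.3, -0.2, 5.2]
gripper_width: 0.521
```

```bash
python3 hold.py 0
```

```text
11.75 [0.5754 0.2198 0.1451] -171.51 [1.  0.2] [-2.  -0.5  6.4] 0.52 [-0.06  1.13 -0.02]
11.8 [0.5755 0.2199 0.1451] -171.51 [1.  0.2] [-1.9 -0.1  5.7] 0.519 [-0.02  1.11  0.07]
11.85 [0.5754 0.2198 0.1451] -171.5 [1.  0.1] [-1.7 -0.5  5.3] 0.517 [-0.01  1.19  0.01]
```

Contact came at TCP z 0.1451 with about +6 N up, which is the predicted home height. I'll release and look.

Request:
{"method": "move_arm", "body": {"increments": "0.3 0 0 0 0 0 0; -0.2 0 0 0 0 0 0; -0.6 0 0 0 0 0 0; -1 0 0 0 0 0 0; -1 0 0 0 0 0 0; -1 0 0 0 0 0 0; -1 0 -0.005 0 0 0 0; -1 0 -0.02 0 0 0 0"}}

```text
time_s: 12.65
tcp_pos: [0.5743, 0.2193, 0.1629]
ee_rot: [[-0.147, -0.003, -0.989], [0.989, -0.002, -0.147], [-0.001, -1.0, 0.003]]
wrist_force: [1.0, -0.1, 0.5]
gripper_width: 0.98
```

Request:
{"method": "move_arm", "body": {"increments": "-1 0 -0.03 0 0 0 0; -1 0 -0.06 0 0 0 0; -1 0 -0.1 0 0 0 0; -1 0.01 -0.14 0 0 0 0; -1 0.03 -0.17 0 0 0 0; -1 0.06 -0.18 0 0 0 0; -1 0.07 -0.18 0 0 0 0; -1 0.07 -0.18 0 0 0 0"}}

```text
time_s: 13.45
tcp_pos: [0.5643, 0.2901, 0.3433]
ee_rot: [[-0.149, -0.001, -0.989], [0.989, -0.0, -0.149], [-0.0, -1.0, 0.001]]
wrist_force: [-0.3, -0.1, -0.6]
gripper_width: 0.998
```

```bash
python3 hold.py 3;python3 look.py w6
```

```text
13.65 [0.5648 0.288  0.3432] -171.57 [-1.4 -1.4] [-0.1  0.   0.3] 0.999 [0.   0.16 0.02]
13.7 [0.5649 0.288  0.3434] -171.58 [-1.1 -1.1] [0.5 0.5 0.4] 1.0 [0.03 0.13 0.  ]
13.75 [0.565  0.288  0.3436] -171.58 [-0.8 -0.8] [ 0.2 -0.2  0.1] 1.002 [ 0.03  0.12 -0.01]
13.8 [0.56498784 0.28816287 0.34376948] -171.57996824980665 [ 4.16192813e+01  1.99252047e+01  1.77558180e+01  5.03468976e-03
 -8.78738170e+01 -3.31994302e+01] [0.48472287 0.81361291 0.40139338]
```

View pics/w6.png

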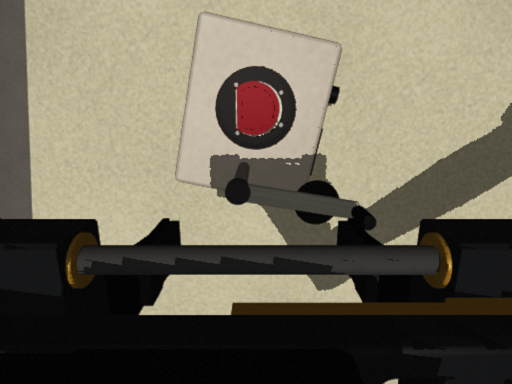

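The lid at (259,108) sits squarely in the collar. The pivot shows at (237,191) and the pin at (362,217). I'll measure the lid height, its axis and the keeper.

Run:
```python
from fit import *
f=np.load('w6.npz');c={k:f[k] for k in ('fx','fy','cx','cy','xyz','orientation')}
W=cloud(c,f['d']); print('lid z',np.median(W[95:122,245:272,2]))
P=topmask('w6',(259,108),z=.184); fit(P,[.58,.22,.147])
print('pivot',W[191,237],'pin',[W[v,u].round(3) for u,v in [(362,217),(365,212),(367,217),(358,212)]])
pv=ray_z(c,237,191,.2)
a=cv2.imread('pics/w6.png')[170:250,220:400];cv2.imwrite('pics/w6c.png',cv2.resize(a,None,fx=4,fy=4,interpolation=2)*2)
# camera-visible pin top
m=(W[...,2]>.222)&(W[...,2]<.245); m[:170]=0;m[245:]=0;m[:,:320]=0;m[:,385:]=0
print(m.sum(),np.median(W[m],0)); v,u=np.nonzero(m);print(u.min(),u.max(),v.min(),v.max())
```

```text
lid z 0.18413066438425824
fit x,y [0.5812 0.2202] az 7.57 grow -0.0004 rms 0.00028
pivot [0.58592311 0.30903705 0.20017868] pin [array([0.457, 0.309, 0.233]), array([0.452, 0.306, 0.224]), array([0.453, 0.307, 0.235]), array([0.457, 0.309, 0.217])]
260 [0.4524981  0.3114694  0.23536726]
357 376 212 230
```

View pics/w6c.png

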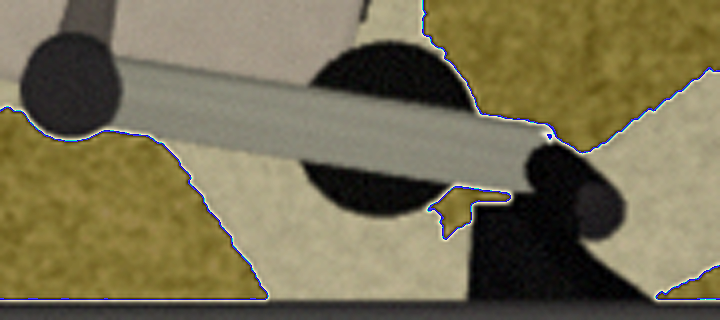

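Lid top is at z 0.184, so the jar is home: axis about 1 mm off, and az 7.6° against 8.5° for the collar. The pin is near (0.452,0.311) and the arm is about 1.5 rad open. Next I'll close the fingers and go down behind the pin, on the +y side.

```bash
cat > kp.py <<'E'
from h import *
C=np.array([.5863,.3100])
def pose(phi,d,z=.212):
    a=np.radians(phi); u=np.array([-np.sin(a),np.cos(a)])
    q=C+.135*np.array([np.cos(a),np.sin(a)])-d*u
    return [q[0],q[1],z],phi
E
python3 - <<'E'
from kp import *
f=np.load('w6.npz');c={k:f[k] for k in ('fx','fy','cx','cy','xyz','orientation')}
pin=ray_z(c,369.5,222,.236)[:2]; pv=ray_z(c,237.7,191,.202)[:2]; col=np.array([.5803,.2202])
print(pin,pv,np.linalg.norm(pin-pv),np.linalg.norm(col-pv))
g=lambda v:np.degrees(np.arctan2(v[1],v[0])); print('pin az',g(pin-pv),'stop az',g(col-pv))
p,a=pose(181,.05,.3); print(p); delta(p,a)
E
```

```text
[0.44991243 0.31183315] [0.58511863 0.30843273] 0.13524895119476066 0.08836421477227799
pin az 178.55932142234255 stop az -93.12597130447132
[np.float64(0.450447940832023), np.float64(0.3576363098887863), 0.3]
t 13.8 tcp [0.565  0.2882 0.3438] z az -171.58 delta [0.0855 0.0438 0.1031] [-0.0006  0.1295 -0.0005]
```

Request:
{"method": "move_arm", "body": {"increments": "1 0.03 0 0.035 0 0.05 0; 1 0.06 0 0.07 0 0.1 0; 1 0.09 0 0.1 0 0.13 0; 1 0.09 0.02 0.103 0 0.13 0; 1 0.09 0.04 0.103 0 0.13 0; 1 0.09 0.04 0.103 0 0.13 0; 1 0.09 0.04 0.103 0 0.13 0; 1 0.09 0.04 0.103 0 0.13 0"}}

```text
time_s: 14.6
tcp_pos: [0.4506, 0.3629, 0.3053]
ee_rot: [[-0.017, 0.002, -1.0], [1.0, 0.001, -0.017], [0.001, -1.0, -0.002]]
wrist_force: [0.4, 0.3, 1.2]
gripper_width: 0.354
```

```bash
python3 hold.py 3; python3 look.py w7
python3 - <<'E'
from kp import *
p,a=pose(179,.045); print(p); delta(p,a)
E
```

```text
14.8 [0.4502 0.3629 0.3048] -179.0 [0.9 1. ] [-0.7 -0.1  0.1] 0.176 [ 0.05  0.1  -0.01]
14.85 [0.4501 0.3629 0.3046] -178.99 [0.7 0.8] [0.3 1.  0.7] 0.128 [ 0.07  0.07 -0.01]
14.9 [0.45   0.3629 0.3044] -178.99 [0.4 0.5] [-0.4 -0.4 -0.3] 0.08 [ 0.03  0.12 -0.02]
14.95 [0.44987822 0.36289691 0.30431094] -178.9808331131674 [ 5.49421389e+01  1.43141637e+01  4.52803358e+00  1.52015142e-03
 -8.01895743e+01 -5.39232282e+01] [ 0.12947183 -0.01135913  0.49615127]
[np.float64(0.45210591944356493), np.float64(0.3573492211510709), 0.212]
t 14.95 tcp [0.4499 0.3629 0.3043] z az -178.98 delta [-0.0056  0.0923 -0.0021] [0.0003 0.0352 0.0003]
```

View pics/w7.png

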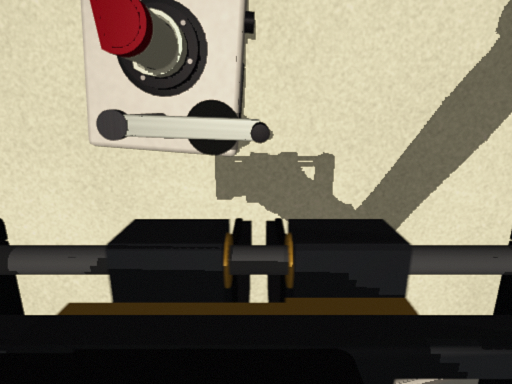

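The pin, at (260,132), is straight ahead of the closing fingers along tool −x. I'll go down beside it.

Request:
{"method": "move_arm", "body": {"increments": "1 0 0.02 0 0 0 0; 1 0 0.04 0 0 0 0; 1 0 0.06 0 0 0 0; 1 0 0.08 0 0 0 0; 1 0 0.09 0 0 0 0; 1 0 0.092 0 0 0 0; 1 0 0.092 0 0 0 0; 1 0 0.092 0 0 0 0"}}

```text
time_s: 15.75
tcp_pos: [0.4503, 0.3634, 0.2133]
ee_rot: [[-0.018, 0.002, -1.0], [1.0, 0.002, -0.018], [0.002, -1.0, -0.002]]
wrist_force: [0.0, -0.7, 0.1]
gripper_width: 0.009
```

```bash
python3 hold.py 4
python3 - <<'E'
from kp import *
for phi,d in [(180,.03),(180,.0175),(185,.0175),(190,.0175),(195,.0175),(200,.0175),(205,.0175)]:
    p,a=pose(phi,d); delta(p,a)
E
```

```text
16.0 [0.4499 0.3631 0.2126] -178.97 [0.6 0.9] [-0.6  0.  -0.9] 0.002 [ 0.01  0.08 -0.05]
16.05 [0.4498 0.363  0.2125] -178.97 [0.5 0.6] [0.4 0.2 0. ] 0.006 [0.04 0.13 0.04]
16.1 [0.4498 0.363  0.2124] -178.97 [0.3 0.4] [ 0.2  0.3 -0.8] 0.008 [-0.01  0.16  0.03]
t 16.1 tcp [0.4498 0.363  0.2124] z az -178.97 delta [-0.023   0.0003 -0.0011] [0.0003 0.0181 0.0004]
t 16.1 tcp [0.4498 0.363  0.2124] z az -178.97 delta [-0.0355  0.0003 -0.0009] [0.0003 0.0181 0.0004]
t 16.1 tcp [0.4498 0.363  0.2124] z az -178.97 delta [-0.0473  0.0003  0.0003] [ 0.0003 -0.0692  0.0004]
t 16.1 tcp [0.4498 0.363  0.2124] z az -178.97 delta [-0.0592  0.0003  0.0005] [ 0.0003 -0.1565  0.0004]
t 16.1 tcp [0.4498 0.363  0.2124] z az -178.97 delta [-0.071   0.0003 -0.0003] [ 0.0004 -0.2437  0.0004]
t 16.1 tcp [0.4498 0.363  0.2124] z az -178.97 delta [-0.0828  0.0003 -0.0022] [ 4.00e-04 -3.31e-01  3.00e-04]
t 16.1 tcp [0.4498 0.363  0.2124] z az -178.97 delta [-0.0943  0.0003 -0.0051] [ 4.000e-04 -4.183e-01  3.000e-04]
```

Request:
{"method": "move_arm", "body": {"increments": "1 -0.015 0 0 0 0 0; 1 -0.026 0 0 0 0 0; 1 -0.036 0 0 0 0 0; 1 -0.047 0 0 0 -0.07 0; 1 -0.059 0 0.0005 0 -0.155 0; 1 -0.071 0 0 0 -0.24 0; 1 -0.083 0 -0.002 0 -0.33 0; 1 -0.094 0 -0.005 0 -0.42 0"}}

```text
time_s: 16.9
tcp_pos: [0.4563, 0.2676, 0.2123]
ee_rot: [[-0.427, 0.0, -0.904], [0.904, 0.0, -0.427], [0.0, -1.0, -0.0]]
wrist_force: [-0.6, -0.6, -0.6]
gripper_width: 0.005
```

```bash
python3 look.py w8
python3 - <<'E'
from kp import *
for phi in range(205,250,5):
    p,a=pose(phi,.0175); delta(p,a)
E
```

```text
16.95 [0.4565227  0.2664545  0.21240079] -154.64503937863577 [ 4.78767960e+01  1.19906525e+01 -1.16073345e+01  1.63095169e-02
 -6.64145350e+01 -2.25283617e+01] [-0.57498497 -1.38618781  0.03036649]
t 16.95 tcp [0.4565 0.2665 0.2124] z az -154.65 delta [ 0.0021  0.0004 -0.001 ] [-0.0001  0.0062 -0.0003]
t 16.95 tcp [0.4565 0.2665 0.2124] z az -154.65 delta [-0.0097  0.0004  0.0001] [-0.0001 -0.0811 -0.0003]
t 16.95 tcp [0.4565 0.2665 0.2124] z az -154.65 delta [-0.0216  0.0004  0.0001] [-1.000e-04 -1.683e-01 -3.000e-04]
t 16.95 tcp [0.4565 0.2665 0.2124] z az -154.65 delta [-0.0334  0.0004 -0.0009] [-1.000e-04 -2.556e-01 -3.000e-04]
t 16.95 tcp [0.4565 0.2665 0.2124] z az -154.65 delta [-0.0451  0.0004 -0.0029] [-2.000e-04 -3.429e-01 -3.000e-04]
t 16.95 tcp [0.4565 0.2665 0.2124] z az -154.65 delta [-0.0566  0.0004 -0.0059] [-2.000e-04 -4.301e-01 -3.000e-04]
t 16.95 tcp [0.4565 0.2665 0.2124] z az -154.65 delta [-0.0678  0.0004 -0.0099] [-2.000e-04 -5.174e-01 -3.000e-04]
t 16.95 tcp [0.4565 0.2665 0.2124] z az -154.65 delta [-0.0786  0.0004 -0.0149] [-2.000e-04 -6.047e-01 -3.000e-04]
t 16.95 tcp [0.4565 0.2665 0.2124] z az -154.65 delta [-0.0889  0.0004 -0.0208] [-2.000e-04 -6.919e-01 -3.000e-04]
```

View pics/w8.png

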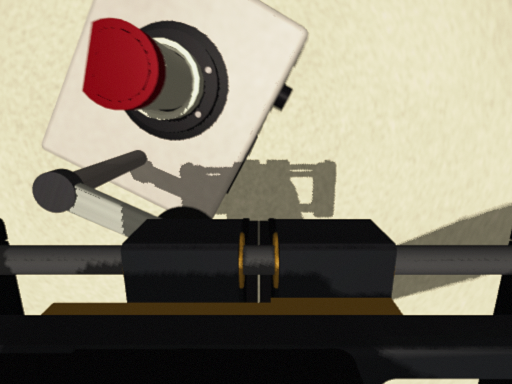

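Run:
```python
from h import *
for n,(a,b,c_,d_) in {'top':(140,250,90,220),'scene':(170,320,300,470)}.items():
    p,d=capture(n); cv2.imwrite(f'pics/{n}2.png',np.clip(1.5*cv2.resize(p[a:b,c_:d_,::-1],None,fx=4.5,fy=4.5,interpolation=2),0,255).astype(np.uint8))
a=cv2.imread('pics/w8.png')[140:290,20:300];cv2.imwrite('pics/w8c.png',np.clip(cv2.resize(a,None,fx=2.8,fy=2.8,interpolation=2)*2.,0,255).astype(np.uint8))
```

```text
(no output)
```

View pics/scene2.png

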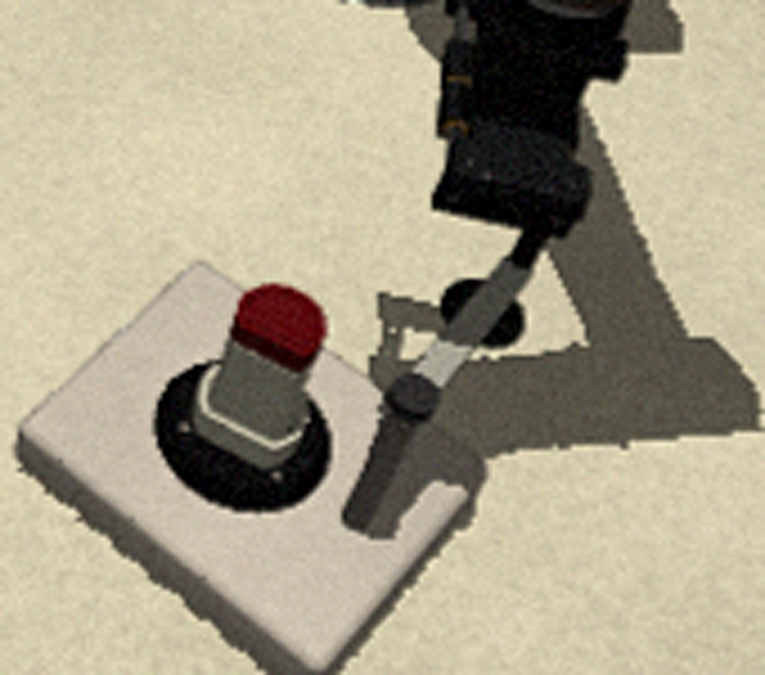

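View pics/top2.png

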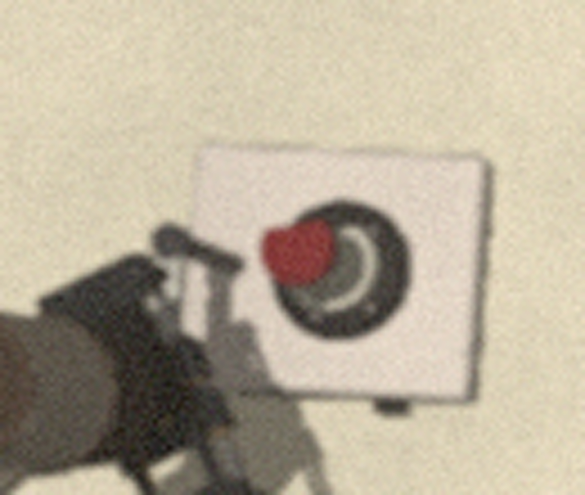

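View pics/w8c.png

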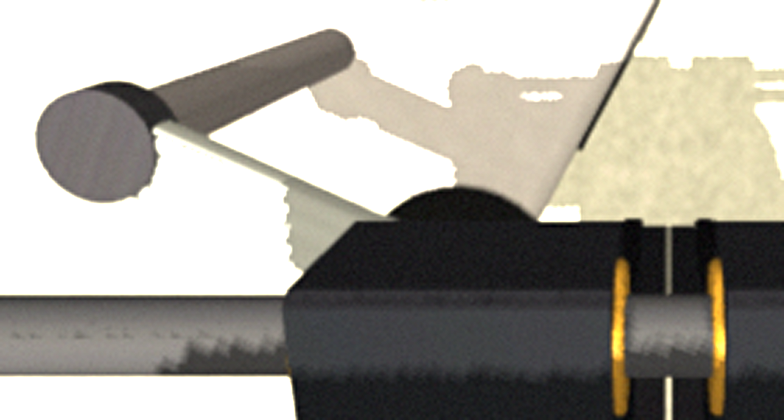

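Run:
```python
from kp import *
def proj(c,X):
    q=np.array(c['orientation']).T@(np.array(X)-c['xyz']); return np.array([c['cx']+c['fx']*q[0]/q[2],c['cy']+c['fy']*q[1]/q[2]]).round(1)
c=camera_params('scene'); s=sense(); print(s['tcp_pos'])
T=s['tcp_pos']
for n,X in dict(tcp=T,grasp=T+[0,0,.0187],bodyb=T+[0,0,.07],pin0top=[.45,.312,.236],pin0base=[.45,.312,.2],pivot=[.586,.31,.2],pinstop=[.577,.175,.236]).items():
    q=proj(c,X); print(n,q,'crop',((q-[300,170])*4.5).round())
f=np.load('w8.npz');cw={k:f[k] for k in ('fx','fy','cx','cy','xyz','orientation')}
W=cloud(cw,f['d'])
for u,v in [(55,190),(80,200),(100,210),(120,220),(135,225),(185,212),(110,175)]: print(u,v,W[v,u].round(3))
print('proj pin in w8',proj(cw,[.45,.312,.236]),proj(cw,T))
```

```text
[0.45652417 0.26808028 0.21230923]
tcp [401.5 218. ] crop [457. 216.]
grasp [403.4 213.9] crop [465. 198.]
bodyb [408.8 202. ] crop [490. 144.]
pin0top [419.5 219.6] crop [538. 223.]
pin0base [415.4 227.5] crop [519. 259.]
pivot [391.7 257.4] crop [413. 393.]
pinstop [352.8 220.3] crop [238. 226.]
55 190 [0.585 0.308 0.201]
80 200 [0.568 0.308 0.201]
100 210 [0.554 0.309 0.2  ]
120 220 [0.54  0.311 0.2  ]
135 225 [0.53 0.31 0.2 ]
185 212 [0.503 0.291 0.19 ]
110 175 [0.577 0.308 0.139]
proj pin in w8 [237.1 303.8] [258.6 222.6]
```

View gamma.

The keeper arm has not moved, although the measured TCP has passed the pin. I need to find out why before I push again.

Run:
```python
from kp import *
p,d=capture('scene'); c=camera_params('scene')
a=p[170:270,350:470,::-1]; a=(255*(a/255.)**.45).astype(np.uint8)
cv2.imwrite('pics/s3.png',cv2.resize(a,None,fx=6,fy=6,interpolation=2))
W=cloud(c,d)
for v in range(196,236,3): print(v,[tuple((W[v,u]*1000).astype(int)) for u in range(396,426,4)])
```

```text
196 [(np.int64(172), np.int64(165), np.int64(-3)), (np.int64(500), np.int64(250), np.int64(329)), (np.int64(493), np.int64(257), np.int64(329)), (np.int64(510), np.int64(270), np.int64(352)), (np.int64(507), np.int64(278), np.int64(356)), (np.int64(502), np.int64(286), np.int64(358)), (np.int64(501), np.int64(294), np.int64(363)), (np.int64(492), np.int64(301), np.int64(361))]
199 [(np.int64(189), np.int64(173), np.int64(0)), (np.int64(503), np.int64(253), np.int64(322)), (np.int64(496), np.int64(261), np.int64(323)), (np.int64(514), np.int64(273), np.int64(347)), (np.int64(509), np.int64(281), np.int64(348)), (np.int64(504), np.int64(289), np.int64(350)), (np.int64(498), np.int64(297), np.int64(351)), (np.int64(492), np.int64(304), np.int64(352))]
202 [(np.int64(200), np.int64(179), np.int64(-2)), (np.int64(515), np.int64(259), np.int64(325)), (np.int64(534), np.int64(271), np.int64(351)), (np.int64(528), np.int64(279), np.int64(352)), (np.int64(518), np.int64(286), np.int64(349)), (np.int64(513), np.int64(294), np.int64(350)), (np.int64(505), np.int64(301), np.int64(349)), (np.int6
[... 3474 characters left out ...]
 (np.int64(319), np.int64(257), np.int64(-1)), (np.int64(475), np.int64(293), np.int64(187)), (np.int64(479), np.int64(303), np.int64(200)), (np.int64(472), np.int64(312), np.int64(201)), (np.int64(467), np.int64(320), np.int64(203)), (np.int64(268), np.int64(309), np.int64(-4)), (np.int64(263), np.int64(320), np.int64(0))]
235 [(np.int64(342), np.int64(253), np.int64(1)), (np.int64(496), np.int64(290), np.int64(191)), (np.int64(486), np.int64(298), np.int64(189)), (np.int64(488), np.int64(308), np.int64(199)), (np.int64(481), np.int64(316), np.int64(200)), (np.int64(293), np.int64(305), np.int64(-1)), (np.int64(285), np.int64(315), np.int64(0)), (np.int64(274), np.int64(325), np.int64(-1))]
```

View pics/s3.png

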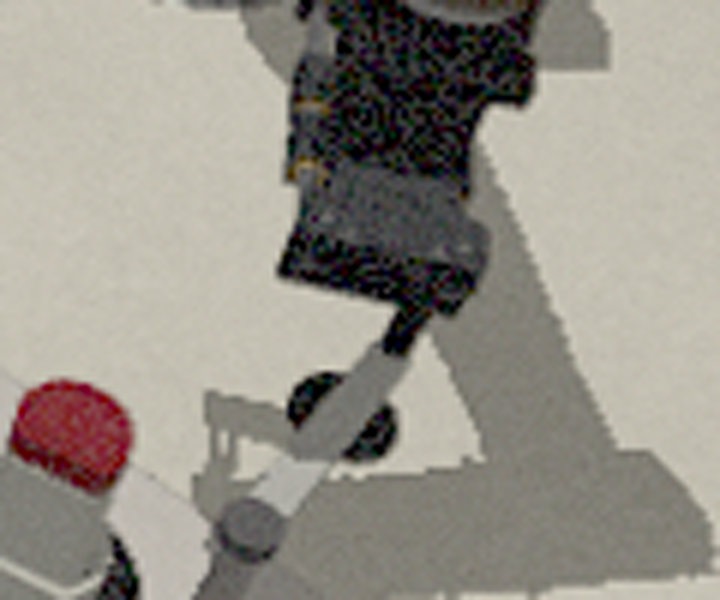

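Run:
```python
from kp import *
from station import r
print([a for a in dir(r) if not a.startswith('_')], r.pinch_z)
f=np.load('w1.npz');cw={k:f[k] for k in ('fx','fy','cx','cy','xyz','orientation')}
T0=np.array([-.0685,-.1873,-.0007]); Rt=np.array([[0,.9673,.2535],[0,-.2535,.9673],[1,0,0]])
def tool(n):
    f=np.load(n+'.npz');d=f['d']; v,u=np.mgrid[:384,:512]
    P=np.stack([(u-f['cx'])/f['fx']*d,(v-f['cy'])/f['fy']*d,d],-1); return P@Rt.T+T0
for n,pts in dict(w1=[(165,224),(172,224),(177,224),(177,235),(165,250),(150,260),(342,224),(350,224),(345,235),(120,230),(258,260)],w8=[(258,225),(250,225),(240,225),(270,225),(150,225),(150,260),(246,260),(272,260),(259,240)]).items():
    P=tool(n)
    for u,v in pts: print(n,u,v,(P[v,u]*1000).round(0))
```

```text
['PlanningError', 'finish_job', 'pinch_z'] 0.0187
w1 165 224 [-10. -34. -49.]
w1 172 224 [ -9. -31. -46.]
w1 177 224 [ -9. -31. -44.]
w1 177 235 [ -3. -32. -44.]
w1 165 250 [ -32. -111.  -25.]
w1 150 260 [ -30. -112.  -29.]
w1 342 224 [ -9. -30.  44.]
w1 350 224 [ -9. -31.  48.]
w1 345 235 [ -7. -40.  43.]
w1 120 230 [ 142.  338. -248.]
w1 258 260 [ -30. -113.   -1.]
w8 258 225 [ -9. -33.  -1.]
w8 250 225 [ -9. -33.  -5.]
w8 240 225 [ -37. -106.   -6.]
w8 270 225 [-10. -36.   5.]
w8 150 225 [ -37. -106.  -31.]
w8 150 260 [ -33. -119.  -27.]
w8 246 260 [ -30. -113.   -4.]
w8 272 260 [ -30. -113.    3.]
w8 259 240 [ -7. -48.  -0.]
```

The wrist depth shows the fingertips end about 27 mm behind the stated TCP. They passed just over the 236 mm pin, which fits the zero force. I'll go back over the pin and come down lower, to TCP z of about 0.193.

Run:
```python
from kp import *
delta([.451,.363,.26],181)
delta([.451,.363,.193],181)
```

```text
t 17.1 tcp [0.4565 0.2686 0.2123] z az -155.06 delta [ 0.0879 -0.0477 -0.0348] [4.000e-04 4.178e-01 3.000e-04]
t 17.1 tcp [0.4565 0.2686 0.2123] z az -155.06 delta [ 0.0879  0.0193 -0.0348] [4.000e-04 4.178e-01 3.000e-04]
```

Request:
{"method": "move_arm", "body": {"increments": "1 0 -0.03 0 0 0 0; 1 0.005 -0.048 -0.002 0 0.05 0; 1 0.035 -0.048 -0.014 0 0.17 0; 1 0.065 -0.048 -0.026 0 0.3 0; 1 0.088 -0.048 -0.035 0 0.418 0; 1 0.088 -0.048 -0.035 0 0.418 0; 1 0.088 -0.02 -0.035 0 0.418 0; 1 0.088 0 -0.035 0 0.418 0"}}

```text
time_s: 17.9
tcp_pos: [0.4502, 0.3635, 0.211]
ee_rot: [[-0.02, -0.001, -1.0], [1.0, -0.0, -0.02], [-0.0, -1.0, 0.001]]
wrist_force: [-0.3, -0.7, -1.1]
gripper_width: 0.005
```

```bash
python3 hold.py 1
python3 - <<'E'
from kp import *
delta([.451,.363,.193],181)
E
```

```text
18.0 [0.4492 0.3619 0.2089] -178.87 [-4.8 -5. ] [-0.4  0.2  0.2] 0.004 [ 0.02  0.09 -0.01]
18.05 [0.4503 0.3627 0.2111] -178.85 [-1.6 -2.7] [ 0.6 -0.5  0.4] 0.003 [-0.05  0.09  0.01]
18.1 [0.4511 0.3634 0.2126] -178.84 [ 0.6 -0.4] [0.3 0.2 0.5] 0.005 [0.01 0.08 0.01]
t 18.1 tcp [0.4511 0.3634 0.2126] z az -178.84 delta [-0.0004  0.0196  0.0001] [ 0.0006  0.0028 -0.0004]
```

Now down 19 mm, then a slow push as a test.

Request:
{"method": "move_arm", "body": {"increments": "1 0 0.01 0 0 0 0; 1 0 0.019 0 0 0 0; 1 0 0.019 0 0 0 0; 1 -0.01 0.019 0 0 0 0; 1 -0.02 0.019 0 0 0 0; 1 -0.03 0.019 0 0 0 0; 1 -0.04 0.019 0 0 0 0; 1 -0.05 0.019 0.0003 0 -0.07 0"}}

```text
time_s: 18.9
tcp_pos: [0.451, 0.3127, 0.1933]
ee_rot: [[-0.091, -0.001, -0.996], [0.996, 0.001, -0.091], [0.001, -1.0, 0.001]]
wrist_force: [-2.7, 1.0, 1.1]
gripper_width: 0.001
```

```bash
python3 hold.py 1; python3 look.py w9
python3 - <<'E'
from h import *
f=np.load('w9.npz');c={k:f[k] for k in ('fx','fy','cx','cy','xyz','orientation')}
W=cloud(c,f['d']); m=(abs(W[...,2]-.2)<.005)&(W[...,1]>.2)&(W[...,0]<.575)&(W[...,0]>.45); m[218:]=0
P=W[m]; print(m.sum()); 
if m.sum()>30:
    vx,vy,x,y=cv2.fitLine(P[:,:2].astype(np.float32),cv2.DIST_HUBER,0,.01,.01).ravel(); print('arm az',np.degrees(np.arctan2(vy,vx)),x,y)
E
```

```text
19.0 [0.4514 0.3122 0.1935] -174.91 [0.3 0.3] [ 0.7 -0.6 -0.8] 0.005 [0.04 0.08 0.05]
19.05 [0.4517 0.3128 0.1936] -174.96 [0.7 0.5] [ 0.1  0.2 -0.8] 0.005 [0.01 0.1  0.01]
19.1 [0.4518 0.3132 0.1935] -174.95 [0.8 0.4] [0.7 0.2 0.7] 0.008 [0.06 0.11 0.  ]
19.15 [0.45178568 0.31343737 0.19328657] -174.92287313133008 [ 5.16574730e+01  1.48813902e+01 -1.05828394e+01  1.88113833e-02
 -6.45045244e+01 -4.65884354e+01] [ 0.68234416 -0.06351445 -0.01867219]
6438
arm az 8.223287 0.5162264 0.30022115
```

View pics/w9.png

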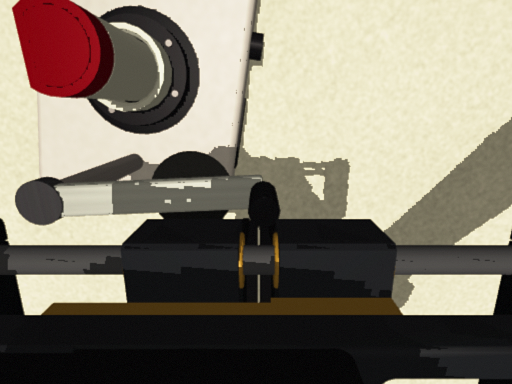

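The keeper now follows, with the pin in front of the fingers at (263,205) and the arm at az 188°. I'll continue along the arc.

```bash
cat > arc.py <<'E'
from kp import *
import sys
for phi in [float(a) for a in sys.argv[1:]]:
    p,a=pose(phi,.0215,.193); print(phi,end=' '); delta(p,a)
E
python3 arc.py 190 195 200 205 210 215 220 225
```

```text
190.0 t 19.15 tcp [0.4518 0.3134 0.1933] z az -174.92 delta [-0.0055  0.0003  0.0027] [ 0.0006 -0.0859  0.0002]
195.0 t 19.15 tcp [0.4518 0.3134 0.1933] z az -174.92 delta [-0.0174  0.0003  0.003 ] [ 6.000e-04 -1.732e-01  1.000e-04]
200.0 t 19.15 tcp [0.4518 0.3134 0.1933] z az -174.92 delta [-0.0293  0.0003  0.0023] [ 6.000e-04 -2.605e-01  1.000e-04]
205.0 t 19.15 tcp [0.4518 0.3134 0.1933] z az -174.92 delta [-0.0411  0.0003  0.0006] [ 6.000e-04 -3.477e-01  1.000e-04]
210.0 t 19.15 tcp [0.4518 0.3134 0.1933] z az -174.92 delta [-0.0527  0.0003 -0.0022] [ 6.00e-04 -4.35e-01  1.00e-04]
215.0 t 19.15 tcp [0.4518 0.3134 0.1933] z az -174.92 delta [-0.064   0.0003 -0.006 ] [ 0.0006 -0.5223  0.    ]
220.0 t 19.15 tcp [0.4518 0.3134 0.1933] z az -174.92 delta [-0.075   0.0003 -0.0107] [ 6.000e-04 -6.095e-01  0.000e+00]
225.0 t 19.15 tcp [0.4518 0.3134 0.1933] z az -174.92 delta [-0.0855  0.0003 -0.0164] [ 6.000e-04 -6.968e-01 -0.000e+00]
```

Request:
{"method": "move_arm", "body": {"increments": "1 -0.0055 0 0.001 0 -0.086 0; 1 -0.0175 0 0.0015 0 -0.173 0; 1 -0.0295 0 0.0015 0 -0.26 0; 1 -0.041 0 0 0 -0.348 0; 1 -0.0525 0 -0.0025 0 -0.435 0; 1 -0.064 0 -0.006 0 -0.522 0; 1 -0.075 0 -0.0105 0 -0.61 0; 1 -0.0855 0 -0.0165 0 -0.697 0"}}

```text
time_s: 19.95
tcp_pos: [0.4756, 0.23, 0.1931]
ee_rot: [[-0.711, -0.0, -0.704], [0.704, 0.0, -0.711], [0.0, -1.0, -0.0]]
wrist_force: [0.2, 1.5, -0.5]
gripper_width: 0.004
```

```bash
python3 look.py w10; python3 arc.py 230 235 240 245 250 255 260
python3 - <<'E'
from h import *
f=np.load('w10.npz');c={k:f[k] for k in ('fx','fy','cx','cy','xyz','orientation')}
W=cloud(c,f['d'])
cv2.imwrite('pics/w10c.png',np.clip(cv2.imread('pics/w10.png').astype(float)*1.3,0,255).astype(np.uint8))
E
```

```text
20.0 [0.47644479 0.22897805 0.19303945] -134.65079158133238 [ 4.32764472e+01  1.28351865e+01 -1.33960237e+01  1.99130553e-02
 -6.37741392e+01  2.06396153e+00] [ 0.59069329 -0.16384101  0.40891864]
230.0 t 20.0 tcp [0.4764 0.229  0.193 ] z az -134.65 delta [-0.0107  0.      0.0015] [-0.0001 -0.0812 -0.0003]
235.0 t 20.0 tcp [0.4764 0.229  0.193 ] z az -134.65 delta [-0.0226  0.      0.0019] [-1.000e-04 -1.684e-01 -3.000e-04]
240.0 t 20.0 tcp [0.4764 0.229  0.193 ] z az -134.65 delta [-0.0346  0.0001  0.0012] [-1.000e-04 -2.557e-01 -3.000e-04]
245.0 t 20.0 tcp [0.4764 0.229  0.193 ] z az -134.65 delta [-0.0464  0.0001 -0.0005] [-2.00e-04 -3.43e-01 -3.00e-04]
250.0 t 20.0 tcp [0.4764 0.229  0.193 ] z az -134.65 delta [-0.058   0.0001 -0.0032] [-2.000e-04 -4.302e-01 -3.000e-04]
255.0 t 20.0 tcp [0.4764 0.229  0.193 ] z az -134.65 delta [-0.0693  0.0001 -0.0069] [-2.000e-04 -5.175e-01 -3.000e-04]
260.0 t 20.0 tcp [0.4764 0.229  0.193 ] z az -134.65 delta [-0.0803  0.0001 -0.0116] [-2.000e-04 -6.048e-01 -3.000e-04]
```

View pics/w10c.png

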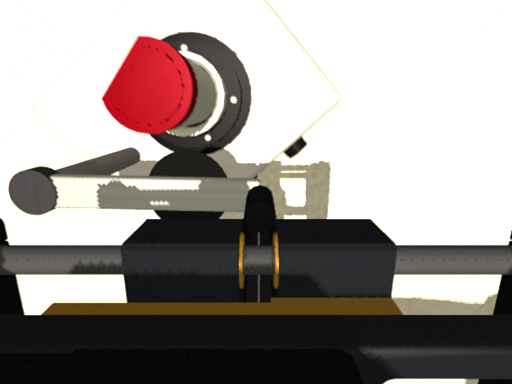

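The pin is still squarely ahead, at (260,195), and the jar has not been disturbed. I'll keep going.

Request:
{"method": "move_arm", "body": {"increments": "1 -0.0105 0 0.0015 0 -0.08 0; 1 -0.0225 0 0.002 0 -0.168 0; 1 -0.0345 0 0.001 0 -0.255 0; 1 -0.0465 0 -0.0005 0 -0.343 0; 1 -0.058 0 -0.003 0 -0.43 0; 1 -0.0635 0 -0.005 0 -0.475 0; 1 -0.0635 0 -0.005 0 -0.475 0"}}

```text
time_s: 20.7
tcp_pos: [0.5247, 0.1887, 0.1928]
ee_rot: [[-0.952, -0.0, -0.306], [0.306, -0.0, -0.952], [-0.0, -1.0, 0.0]]
wrist_force: [-1.1, 0.2, -0.6]
gripper_width: 0.008
```

```bash
python3 look.py w11; python3 arc.py 256 260 263 265 267
python3 - <<'E'
from h import *
f=np.load('w11.npz');c={k:f[k] for k in ('fx','fy','cx','cy','xyz','orientation')}
W=cloud(c,f['d']); m=(abs(W[...,2]-.2)<.004); m[218:]=0;m[:120]=0;m[:,:60]=0; m[:,240:]=0
P=W[m]; print(m.sum()); vx,vy,x,y=cv2.fitLine(P[:,:2].astype(np.float32),cv2.DIST_HUBER,0,.01,.01).ravel(); print('arm az',np.degrees(np.arctan2(vy,vx)),x,y, 'lid z',np.median(W[60:90,130:170,2]))
E
```

```text
20.75 [0.52429841 0.18879067 0.19279482] -107.84340889326364 [ 3.64718694e+01  1.56476264e+01 -9.58746548e+00  7.99183102e-03
 -6.47794236e+01  3.56813150e+01] [ 0.02978699  0.28356735 -0.68396041]
256.0 t 20.75 tcp [0.5243 0.1888 0.1928] z az -107.84 delta [-0.0095 -0.0002  0.0018] [-0.0003 -0.0671  0.0001]
260.0 t 20.75 tcp [0.5243 0.1888 0.1928] z az -107.84 delta [-0.019  -0.0002  0.0023] [-3.000e-04 -1.369e-01  1.000e-04]
263.0 t 20.75 tcp [0.5243 0.1888 0.1928] z az -107.84 delta [-0.0262 -0.0002  0.0023] [-3.000e-04 -1.893e-01  1.000e-04]
265.0 t 20.75 tcp [0.5243 0.1888 0.1928] z az -107.84 delta [-0.0309 -0.0002  0.002 ] [-3.000e-04 -2.242e-01  1.000e-04]
267.0 t 20.75 tcp [0.5243 0.1888 0.1928] z az -107.84 delta [-0.0357 -0.0002  0.0016] [-3.000e-04 -2.591e-01  1.000e-04]
5853
arm az 71.56218 0.56405365 0.2441173 lid z 0.0495922674020898
```

View pics/w11.png

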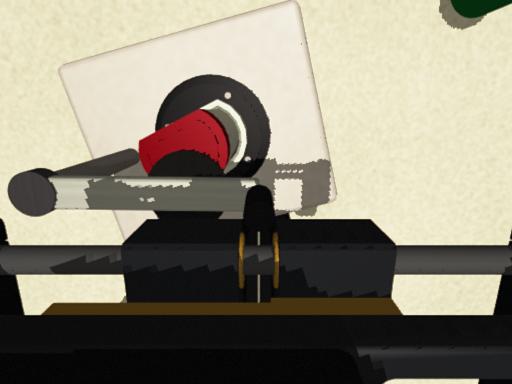

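Request:
{"method": "move_arm", "body": {"increments": "1 -0.0095 0 0.0018 0 -0.067 0; 1 -0.019 0 0.0023 0 -0.137 0; 1 -0.024 0 0.0023 0 -0.175 0; 1 -0.028 0 0.0023 0 -0.205 0; 1 -0.031 0 0.002 0 -0.225 0; 1 -0.033 0 0.002 0 -0.24 0; 1 -0.035 0 0.0015 0 -0.255 0; 1 -0.035 0 0.0015 0 -0.255 0"}}

```text
time_s: 21.55
tcp_pos: [0.557, 0.1766, 0.1929]
ee_rot: [[-0.999, -0.0, -0.054], [0.054, -0.0, -0.999], [0.0, -1.0, 0.0]]
wrist_force: [-0.7, 0.6, -1.3]
gripper_width: 0.006
```

```bash
cat > az.py <<'E'
from h import *
import sys
f=np.load(sys.argv[1]+'.npz');c={k:f[k] for k in ('fx','fy','cx','cy','xyz','orientation')}
W=cloud(c,f['d']); m=(abs(W[...,2]-.2)<.004); m[218:]=0;m[:120]=0;m[:,:60]=0; m[:,240:]=0
P=W[m]; vx,vy,x,y=cv2.fitLine(P[:,:2].astype(np.float32),cv2.DIST_HUBER,0,.01,.01).ravel(); print('arm az',np.degrees(np.arctan2(vy,vx)),x,y)
E
python3 hold.py 2; python3 look.py w12; python3 az.py w12
```

```text
21.7 [0.557  0.1766 0.193 ] -93.1 [0.2 0.1] [-0.4  0.1 -0.1] 0.009 [ 0.13  0.24 -0.02]
21.75 [0.557  0.1766 0.193 ] -93.09 [0.2 0.1] [-0.1  1.2  0. ] 0.005 [ 0.11  0.24 -0.02]
21.8 [0.557  0.1766 0.1931] -93.09 [0.2 0.1] [ 0.  -0.  -0.2] 0.008 [ 0.09  0.24 -0.02]
21.85 [0.55701859 0.17650522 0.1930674 ] -93.09186885533666 [ 3.34545400e+01  1.82466830e+01 -5.82891214e+00  1.52572279e-03
 -6.59152675e+01  5.34529683e+01] [-0.74293127  1.06537453 -0.42966248]
arm az 85.773476 0.58095473 0.24006578
```

Request:
{"method": "move_arm", "body": {"increments": "1 -0.001 0 0 0 0 0; 1 -0.002 0 0 0 0 0; 1 -0.003 0 0 0 0 0; 1 -0.003 0 0 0 0 0"}}

```text
time_s: 22.25
tcp_pos: [0.5591, 0.1762, 0.193]
ee_rot: [[-0.999, -0.002, -0.054], [0.054, -0.0, -0.999], [0.002, -1.0, 0.001]]
wrist_force: [-4.2, 1.1, 2.3]
gripper_width: 0.006
```

```bash
python3 hold.py 2; python3 look.py w13; python3 az.py w13
```

```text
22.4 [0.5592 0.1763 0.193 ] -93.08 [-1.7 -0.3] [-4.8  0.6  1.9] 0.005 [0.3  1.59 0.11]
22.45 [0.5592 0.1763 0.193 ] -93.08 [-1.6 -0.4] [-5.2  1.4  1. ] 0.006 [0.31 1.57 0.08]
22.5 [0.5592 0.1763 0.193 ] -93.08 [-1.6 -0.4] [-5.3  1.3  2.6] 0.005 [0.32 1.68 0.03]
22.55 [0.55917265 0.17628533 0.19297465] -93.08300075867109 [ 3.32928437e+01  1.85004962e+01 -5.45587846e+00 -4.01000409e-02
 -6.61305149e+01  5.36403924e+01] [-5.48477044  1.90807476  1.57908356]
arm az 86.68668 0.58203423 0.23981659
```

I can feel the stop: a steady 5 N with the arm at az 266.7°. I'll back away and rise clear.

Request:
{"method": "move_arm", "body": {"increments": "1 0.01 0 0 0 0 0; 1 0.03 0 0 0 0 0; 1 0.045 0 0 0 0 0; 1 0.05 -0.03 0 0 0 0; 1 0.05 -0.07 0 0 0 0; 1 0.05 -0.11 0 0 0 0; 1 0.05 -0.14 0 0 0 0; 1 0.05 -0.14 0 0 0 0"}}

```text
time_s: 23.35
tcp_pos: [0.5126, 0.1797, 0.3389]
ee_rot: [[-0.998, 0.012, -0.054], [0.054, 0.005, -0.999], [-0.012, -1.0, -0.006]]
wrist_force: [0.1, 0.1, -0.0]
gripper_width: 0.004
```

```bash
python3 hold.py 4; python3 look.py w14
python3 - <<'E'
from fit import *
for n in ['top','scene']:
    p,d=capture(n); np.savez(n+'9.npz',p=p,d=d); cv2.imwrite(f'pics/{n}9.png',p[:,:,::-1])
c=camera_params('top')
z=np.load('top0.npz');W0=cloud(c,z['d']);W=cloud(c,d:=np.load('top9.npz')['d'])
f=np.load('w14.npz');cw={k:f[k] for k in ('fx','fy','cx','cy','xyz','orientation')}
Ww=cloud(cw,f['d']); m=abs(Ww[...,2]-.2)<.005
P=Ww[m]; 
vx,vy,x,y=cv2.fitLine(P[:,:2].astype(np.float32),cv2.DIST_HUBER,0,.01,.01).ravel(); print(m.sum(),'arm az',np.degrees(np.arctan2(vy,vx)),x,y)
E
```

```text
23.6 [0.5096 0.1788 0.3316] -93.09 [-2.  -1.3] [0.9 0.5 0.5] 0.006 [-0.09  0.14 -0.03]
23.65 [0.5096 0.1787 0.3316] -93.09 [-2.1 -1.5] [ 0.7 -0.6 -0.2] 0.003 [-0.07  0.15  0.03]
23.7 [0.5098 0.1788 0.3318] -93.09 [-1.8 -1.4] [-0.5 -0.  -0.3] 0.005 [-0.12  0.09  0.01]
23.75 [0.50987092 0.17884034 0.33194245] -93.08685488565415 [ 3.65340827e+01  1.00269475e+01  2.81109489e+00  4.84644195e-03
 -8.28997820e+01  5.03784004e+01] [-0.36775462  0.56925358  0.2630616 ]
3126 arm az 86.42533 0.5820909 0.25461587
```

View pics/w14.png

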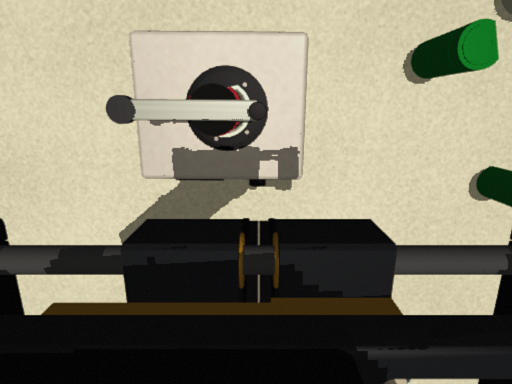

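View pics/scene9.png

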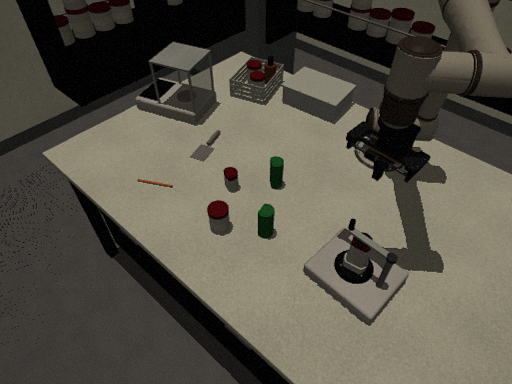

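View pics/top9.png

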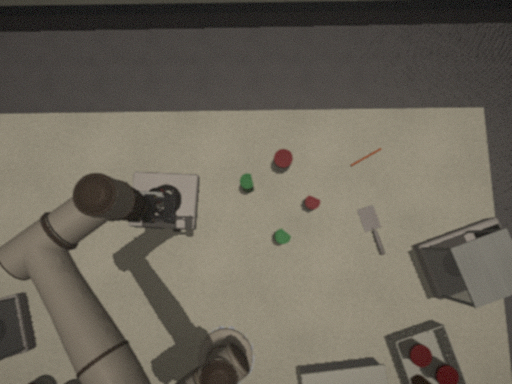

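The keeper lies across the lid, with its pin at (258,110) in the wrist view. The bystanders are at the same top-view pixels as at the start (283,159), (312,202), (370,215), and the arm is clear. Handing in.

```bash
python3 -c "
from h import *
print(sense()['wrist_force'],r.finish_job())"
```

```text
the job is handed in; nothing more can be done
[-0.27666506 -0.06297971 -0.5304629 ] None
```

I loaded the tall jar into the mixer, swung the keeper arm over its lid to the stop, and handed the job in at about 24 s; no verdict was reported.

- **Jar:** I gripped it across its flat, turned it about 1.2° to match the collar, and lowered it until it touched the floor, with about 6 N upward. After release, the lid top measured 184 mm, which is fully home. Its axis was about 1 mm from the collar's, and its flat within about 1° of the collar's.
- **Keeper arm:** I pushed it by its pin until it met the stop, felt as a steady 5 N. A last look after backing away put it within about 0.5° of the measured stop direction.
- **Bystanders:** The short jar, round jar and spatula were at the same image positions as at the start, and the robot was touching nothing.

**Failed and disagreeing checks:**
- **First keeper swing:** It missed. The wrist depth image showed the fingertips ending about 27 mm behind the stated TCP, so they passed just over the pin. I repeated it about 20 mm lower and it worked.
- **Jar height under the keeper:** I could not measure this again after closing, because the arm covers most of the lid. The only later sign is that the arm passed over the lid without catching.

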